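Build up a cross-slot shaft coupling on its assembly stand

TASK

Build up the shaft coupling on the assembly stand: seat the white centre disc from the sloped rack on the lower hub, its key fully down in the hub's slot, then the aluminium upper hub on the disc, its key fully down in the disc's slot, rims in line. Let go of them, then swing the steel keeper arm over the stack to its stop, so that the coupling cannot come apart when the stand is carried.

Things in the scene. Friction and masses are not known exactly. Their poses are not given: they have to be found in the camera images.
- disc_center (a point): White plastic disc, 50 mm across, 30 mm high; point at its centre, half-way up; z is its own axis. Body from 7 below to 15 mm above the point. Under it a bevelled key 12 mm wide, 8 mm deep runs right across along y; in its top a bevelled slot 14 wide, 9 mm deep runs right across along x. Half a turn about z is the same. 70 g. In the rack it stands in either place, leaning 30 degrees with the board.
- hub_center (a point): Aluminium upper hub, 42 mm high; point at its centre, half-way up; z is its own axis. Flange 50 mm across from 13 below to 7 mm above the point, then a boss 34 mm across to 21 above. Under the flange a bevelled key 12 mm wide, 8 mm deep runs right across along y. Half a turn about z is the same. 160 g. In the rack beside the disc, leaning likewise.
- lower_top (a point): Middle of the top face of the lower hub (aluminium, 50 mm across, fixed upright on the stand), 46 mm above the table. A bevelled slot 14 mm wide, 9 deep runs across it along this y. Disc home: disc_center 7 mm above this point, disc y along this y (either way). Upper hub home too: hub_center 35 mm above this point, hub y along this x.
- kit_rack: Fixed wooden board, 214 mm wide (y), 104 mm up the slope, rising 30 degrees along the rack's +x, roughly to the robot's left (it faces the stand). Origin on the table below the middle of the parts' row; the board's face is 55 mm high there. A groove along y, 15 wide, 9.5 mm deep, takes the parts' keys; their undersides rest on the board about 58 mm either side of the middle.
- stand: Fixed stand: grey base plate 196 x 100 x 12 mm. Origin on the table under the lower hub's axis; the plate runs from -54 to +142 mm along its x. A steel post 22 mm thick, 100 mm from that axis along +x (away from the robot), carries the keeper arm.
- keeper (a joint): Angle of the flat steel keeper arm about the upright post, rad: 0 = over the lower hub's middle, at its stop; grows anticlockwise from above as it opens to the robot's right. Starts at 1.05 to 1.45. Needs about 1 N at the knob, stays where left. The pad under it is 104 mm above the table, 2 mm above a finished stack: it passes only over parts fully home.
- keeper_knob (a point): Black upright knob on the keeper arm's end, 18 mm thick from 130 to 144 mm above the table, narrower down to the arm's top at 115 mm; top at 148 mm. The point is on its axis, 136 mm up, 114 mm from the pivot.
- keeper_pivot (a point): Upright pivot axis of the keeper arm, on the post, 116 mm above the table; the nut on it reaches 128 mm.
- monitor_white: Tall white monitor on its foot at the left of the table, fixed (origin on the table, under it). It fills the space to the robot's left, up to 0.6 m high, from about 0.4 m ahead of the robot and 0.2 m to its left: an arm that starts there must draw back towards the robot before it swings to the right.
Mind the look-alikes: they are no part of the job. What is shaped like the part that bears disc_center but orange is not meant.

How it is judged:
By the outcome, as a careful person would: the job done as asked, in the order asked, and still so for the second after the job is handed in, with the robot touching nothing.
It also fails if it takes over 62 s, if anything falls off the work surface, if the arm or the gripper's body presses on something with over 40 N, if the wrist force passes 120 N, or if a joint passes its speed limit or range.

ROBOT

A 7-joint arm with a two-finger parallel gripper is mounted at the origin on a cart in front of the work surface, level with it; the furniture and walls round the work are solid. World frame = base frame: x ahead of the robot, y to its left, z up, the work surface at z = 0. Lengths are in mm, angles in rad, forces in N, time in s.
With the tool pointing down it reaches from about 400 to 925 mm from the base axis. Payload 5.6 kg.
Tool frame: the origin (TCP) lies midway between the tips of the shut fingers; the grasp point (between the pads) lies 19 mm behind it; z points along the fingers, y is the direction in which the jaws open and shut (so a half turn about z gives the same grasp; the last joint's range is limited). The gripper opens to 85 mm and grips with 20 to 120 N. Pads are 22 mm wide; open, the fingers measure 114 mm over their backs; the gripper's body (76 mm by 85 mm) begins 54 mm behind the grasp point. The pads swing forward as they close: fully open they stand 13 mm farther back than shut.
Start: joints at [-1.329, 0.468, -0.012, 1.603, 0.006, 1.071, -0.056], TCP at [182.668, 623.811, 231.29] pointing down, gripper open.
Joint ranges: [-2.53, 2.53], [-0.31, 2.02], [-1.57, 1.55], [0.28, 2.44], [-1.29, 4.43], [0.15, 1.84], [-2.92, 2.92]. Speed limits (rad/s): [2.57, 2.57, 3.14, 3.14, 3.14, 3.14, 3.14].

INTERFACE

Orientations are given as a 3x3 rotation matrix whose columns are the frame's x, y, z axes.
In Python, from workcell import sensors, capture, workorder, finder gives the robot as it stands.
- The arm moves only by the tool step_arm, never from a script. Its arguments are lists of equal length, an entry for each row: "travel": the shift along the world's x, y, z in m, a list of three; "rot": the turn, a rotation vector about the world's x, y, z in rad, a list of three. A call has 1 to 20 rows; each row is the pose to reach, as a shift and turn from the pose commanded when the call began; what a row does not reach only later rows make up. A row lasts 1/10 s, in which the tool goes at most 50 mm and 8.59 degrees, less where a joint would pass 70% of its speed; a pose out of reach is approached as far as the arm can. A call with a gripper value outside its range is refused whole. "jaw" is the closure, from 0 (fully open) to 1 (shut), set as the call begins (left out, the last holds). The fingers move at their own pace and stop on an object; the grip force is fixed at half the most. Time passes only in rows, so rows that repeat a pose let the fingers close. It gives the time, the measured TCP pose, the force and the opening at its end, in the units of the state.
- sensors.state(): the state, without advancing time (a new reading comes with each control period).
- capture(name): name is "scene" or "top" or "wrist"; returns a dict with "image" (480x640x3 uint8, red, green, blue), "range_z" (480x640 float32, mm along the optical axis (not along the pixel's ray), 0 where there is no reading), "fx", "fy", "cx", "cy" (pixels), "pose" (4x4, takes a point from camera to world coordinates); the wrist camera has in their place "tool_from_camera" (4x4, takes a point from camera to tool coordinates, whose origin is the TCP and whose axes are the flange's). Camera axes: x right, y down, z forward; pixel columns grow to the right and rows downward; lengths in mm; the calibration is good to about 2 mm. A picture is of the moment at which its call begins: read the wrist's pose just before it.
- workorder.hand_in(): hands the job in, once; it reports no verdict.
Trained networks look in a picture, given as the dict that the camera call returned (one of the last four; its "shot" number tells which), for a name from the list of things; names that differ only in an ending like _2 or _b are one class to them, and where a whole thing is asked for, a point or a joint stands for the part that bears it (a point fixed in the world has none). Each returns a list of dicts, best first, with "score" (0 to 1); they miss things now and then, are a little off and sometimes report something else, mostly with a low value. They report only what shows in the picture. A call takes as long as a camera call. They do not tell look-alikes from the thing itself.
- finder.outline_of(picture, name): "pixels" (480x640 bool, what is visible of it) and "point" ([column, row] in pixels, amid what is visible of it).
The state is a dict: "clock": time; "joints": joint angles; "qvel": joint speeds; "joint_efforts": joint torques, N m; "ee_pos": TCP position; "tcp_rot": TCP orientation; "wrist_force": force on the tool from outside, world axes, zero at the start; "torque": the same for the moment, N m; "gripper_width": finger opening in mm.
Only numpy, scipy, OpenCV 4.12 (cv2) and the standard library are available. Lean on these libraries where they do the work, as an engineer would, in place of code of your own. Each camera call takes 0.05 s, during which the arm holds its last target.

## Working session

There is one attempt and no reset: what is moved stays moved. The work goes in short steps, Python scripts to look and compute and a tool call to move; the robot and the scene stay as the last step left them, time stands still between calls to the robot, and variables do not carry over. Pictures are saved under pics/ and viewed, and the job is handed in when it is done.

Besides the shell and the picture viewer there is one more tool, called after "Request:" by a JSON object that holds its "api" and its "payload". step_arm: Moves the arm, as the interface text tells. Its arguments: {"type":"object","properties":{"travel":{"type":"array","items":{"type":"array","items":{"type":"number"}}},"rot":{"type":"array","items":{"type":"array","items":{"type":"number"}}},"jaw":{"type":"number"}},"required":["travel","rot"]}

```bash
ls; mkdir -p pics; python3 - <<'E'
from workcell import sensors,capture,finder
import cv2,numpy as np
s=sensors.state()
print(s)
for n in ("scene","top"):
    d=capture(n); cv2.imwrite(f"pics/{n}0.png",d["image"][:,:,::-1]); print(n,d["fx"],d["cx"],d["pose"])
    np.savez(f"{n}0.npz",image=d["image"],range_z=d["range_z"],pose=d["pose"],k=[d["fx"],d["fy"],d["cx"],d["cy"]])
    for t in ("disc_center","hub_center","stand","kit_rack","keeper","keeper_knob"):
        r=finder.outline_of(d,t)
        print(t,[(round(x["score"],2),np.round(x["point"]),x["pixels"].sum()) for x in r])
E
```

```text
pics
{'clock': 0.0, 'joints': array([-1.32901588,  0.46837696, -0.01160005,  1.60363706,  0.0060081 ,
        1.07140884, -0.05629488]), 'qvel': array([ 0.00029463, -0.00047091, -0.00020557,  0.00059126, -0.00116441,
       -0.00033229,  0.0006284 ]), 'joint_efforts': array([ 3.53312143e-04, -5.32377720e+01,  2.16916233e-02, -2.51306999e+01,
        1.14658079e-02,  7.67077465e-03, -1.33464107e-05]), 'ee_pos': array([182.52607727, 623.25520923, 230.33291428]), 'tcp_rot': array([[-9.59707262e-01,  2.81001477e-01, -3.75087426e-04],
       [ 2.81001696e-01,  9.59705664e-01, -1.75628038e-03],
       [-1.33543854e-04, -1.79091524e-03, -9.99998387e-01]]), 'wrist_force': array([-0.18850991,  0.32492442, -0.42676072]), 'torque': array([ 0.02821602, -0.00127957, -0.02988865]), 'gripper_width': 85.35290674783073}
scene 454.32196526788 317.03304991757904 [[-8.54603856e-01 -3.73190982e-01  3.61082735e-01  2.59501675e+02]
 [-5.19002704e-01  5.91106781e-01 -6.17437419e-01  5.67679951e+02]
 [ 1.69836231e-02 -7.15067315e-01 -6.98849263e-01  7.02133422e+02]
 [ 0.00000000e+00  0.00000000e+00  0.000000
[... 511 characters left out ...]
27.7038954282756 [[-1.42553361e-02 -9.98080364e-01  6.02691664e-02  5.07804363e+02]
 [-9.99793810e-01  1.33561937e-02 -1.52954175e-02  3.52042133e+01]
 [ 1.44610892e-02 -6.04747808e-02 -9.98064967e-01  1.09182159e+03]
 [ 0.00000000e+00  0.00000000e+00  0.00000000e+00  1.00000000e+00]]
disc_center [(0.78, array([333., 229.]), np.int64(443)), (0.66, array([381., 228.]), np.int64(352))]
hub_center [(0.8, array([321., 283.]), np.int64(391))]
stand [(0.8, array([444., 241.]), np.int64(4260))]
kit_rack [(0.73, array([311., 256.]), np.int64(3222)), (0.41, array([322., 284.]), np.int64(415))]
keeper [(0.88, array([476., 233.]), np.int64(993))]
keeper_knob [(0.32, array([328., 231.]), np.int64(423))]
```

View pics/scene0.png

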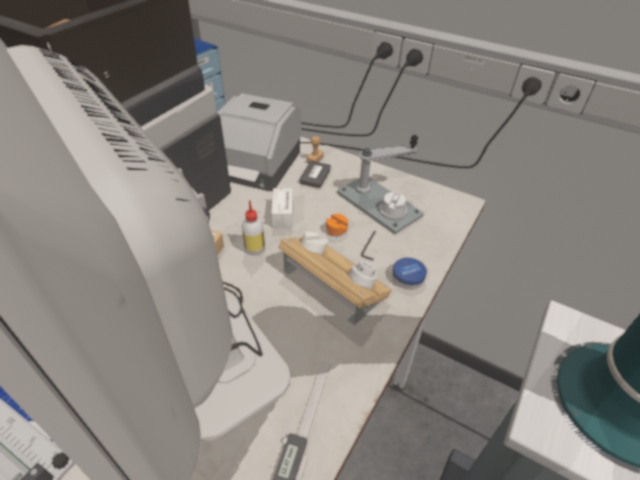

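View pics/top0.png

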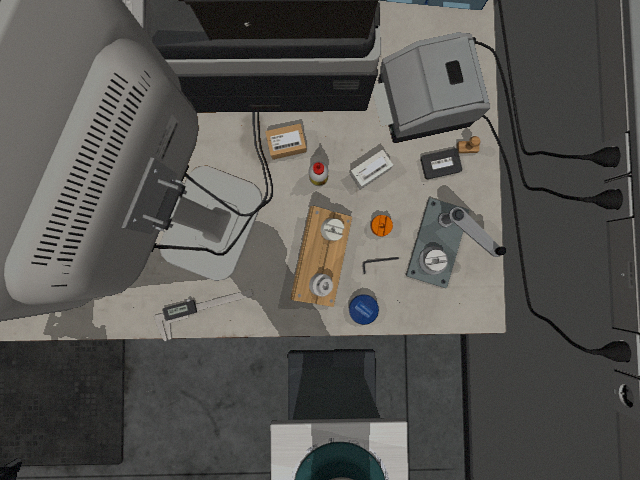

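```bash
python3 - <<'E'
import cv2,numpy as np
a=np.load("scene0.npz")["image"][110:330,260:480,::-1]
b=np.load("top0.npz")["image"][180:330,270:530,::-1]
cv2.imwrite("pics/c1.png",cv2.resize(a,None,fx=2.7,fy=2.7,interpolation=cv2.INTER_CUBIC))
cv2.imwrite("pics/c2.png",cv2.resize(b,None,fx=3,fy=3,interpolation=cv2.INTER_CUBIC))
E
```

```text
(no output)
```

View pics/c1.png

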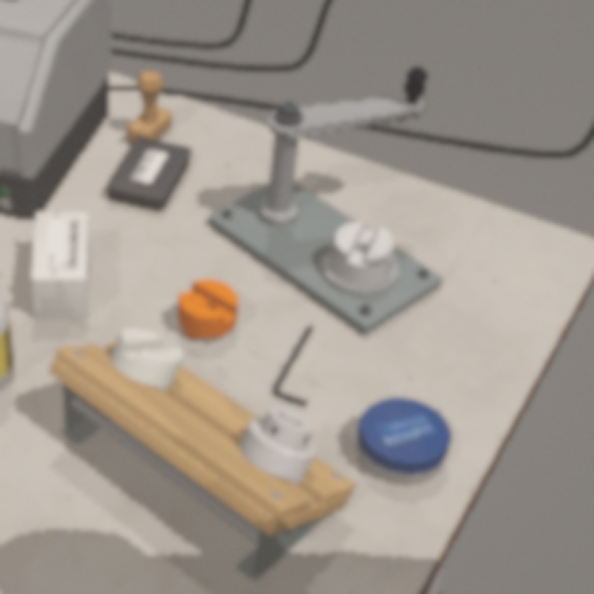

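View pics/c2.png

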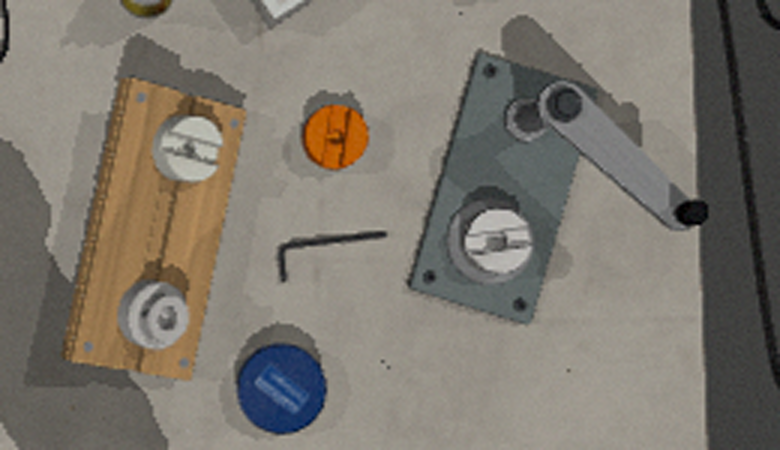

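The scene view shows three candidates for the disc. The white disc is in the rack at scene (315,243) and top (333,229). The orange look-alike is at scene (337,224) and top (382,226). The bright top of the lower hub is at scene (395,205) and top (434,260). By description I choose the white one in the rack; crop c2 shows it at (190,148). The upper hub with its boss is in the rack at top (322,285), and the keeper is open to the right. Next I measure from depth.

```bash
cat > h.py <<'E'
import numpy as np,cv2
def load(n):
    d=np.load(n); return d
def cloud(d,pose=None):
    fx,fy,cx,cy=d["k"]; z=d["range_z"].astype(float); v,u=np.mgrid[0:480,0:640]
    P=np.stack([(u-cx)/fx*z,(v-cy)/fy*z,z],-1)
    T=d["pose"] if pose is None else pose
    W=P@T[:3,:3].T+T[:3,3]; W[z<=0]=np.nan
    return W
E
python3 - <<'E'
from h import *
for n in("top0.npz","scene0.npz"):
    d=load(n);W=cloud(d)
    print(n)
    pts={"top0.npz":[(333,229),(321,285),(382,226),(428,260),(435,255),(445,262),(459,214),(500,251),(306,208),(350,214),(293,300),(334,305),(300,120),(350,250),(438,200),(461,208),(408,277),(446,286)],
     "scene0.npz":[(315,243),(362,275),(395,205),(390,203),(366,154),(413,142),(280,250),(386,290)]}[n]
    for u,v in pts: print((u,v),np.round(W[v,u],0))
    # monitor xy extents by height in region
    m=np.isfinite(W[...,0])&(W[...,1]>120)&(W[...,2]>60)&(W[...,0]<700)
    for z0 in range(60,660,100):
        q=W[m&(W[...,2]>=z0)&(W[...,2]<z0+100)]
        if len(q): print(z0,len(q),np.round(q.min(0)),np.round(q.max(0)), "min radius",np.round(np.hypot(q[:,0],q[:,1]).min()))
E
```

```text
top0.npz
(333, 229) [594.   7.  56.]
(321, 285) [470.  36.  91.]
(382, 226) [ 604. -111.    9.]
(428, 260) [ 521. -211.   39.]
(435, 255) [ 532. -225.   47.]
(445, 262) [ 516. -248.   48.]
(459, 214) [ 617. -259.  126.]
(500, 251) [ 536. -336.  146.]
(306, 208) [650.  69.  -0.]
(350, 214) [635. -36.  -2.]
(293, 300) [432. 103.  -0.]
(334, 305) [419.   6.   2.]
(300, 120) [864.  81.   2.]
(350, 250) [548. -34.  -2.]
(438, 200) [ 664. -245.   11.]
(461, 208) [ 631. -267.  117.]
(408, 277) [ 482. -171.   -0.]
(446, 286) [ 460. -259.    8.]
60 683 [541. 231.  60.] [697. 359. 160.] min radius 604.0
160 675 [159. 260. 160.] [700. 580. 260.] min radius 592.0
260 4147 [161. 256. 260.] [700. 581. 360.] min radius 575.0
360 6481 [434. 259. 360.] [700. 522. 460.] min radius 605.0
460 19615 [450. 280. 460.] [700. 468. 560.] min radius 613.0
560 364 [654. 388. 560.] [700. 407. 575.] min radius 770.0
scene0.npz
(315, 243) [582.  23.  81.]
(362, 275) [465.  51.  84.]
(395, 205) [ 515. -219.   38.]
(390, 203) [ 526. -216.   40.]
(366, 154) [ 615. -253.  121.]
(413, 142) [ 536. -335.  136.]
(280, 250) [679.   9.  -3.]
(386, 290) [424.  25.  41.]
60 160 [540. 268.  60.] [587. 313. 123.] min radius 603.0
160 557 [438. 406. 221.] [472. 508. 260.] min radius 620.0
260 7739 [433. 263. 260.] [615. 550. 360.] min radius 604.0
360 18370 [434. 258. 360.] [639. 552. 460.] min radius 604.0
460 42375 [433. 279. 460.] [700. 552. 560.] min radius 612.0
560 5235 [433. 437. 560.] [576. 526. 586.] min radius 667.0
```

Request:
{"api": "step_arm", "payload": {"travel": [[-0.013,-0.045,0.02],[-0.026,-0.09,0.04],[-0.04,-0.135,0.06],[-0.054,-0.18,0.08],[-0.062,-0.211,0.09],[-0.016,-0.227,0.1],[0.027,-0.248,0.1],[0.069,-0.274,0.1],[0.106,-0.305,0.1],[0.141,-0.34,0.1],[0.171,-0.378,0.1],[0.196,-0.42,0.1],[0.217,-0.464,0.1],[0.232,-0.51,0.1],[0.242,-0.558,0.1],[0.247,-0.606,0.1],[0.29,-0.61,0.12],[0.31,-0.61,0.12]], "rot": [[0,0,0],[0,0,0],[0,0,0],[0,0,0],[0,0,0],[0,0,-0.113],[0,0,-0.226],[0,0,-0.339],[0,0,-0.452],[0,0,-0.565],[0,0,-0.678],[0,0,-0.791],[0,0,-0.904],[0,0,-1.017],[0,0,-1.13],[0,0,-1.24],[0,0,-1.24],[0,0,-1.24]]}}

```text
clock: 2.5
ee_pos: [495.4, 11.6, 353.6]
tcp_rot: [[-0.042, 0.999, 0.005], [0.999, 0.042, 0.001], [0.001, 0.005, -1.0]]
wrist_force: [-0.1, 0.6, 0.2]
gripper_width: 85.2
```

```bash
cat > shot.py <<'E'
from workcell import sensors,capture
import sys,cv2,numpy as np
n=sys.argv[1]
s=sensors.state(); d=capture("wrist")
T=np.eye(4);T[:3,:3]=s["tcp_rot"];T[:3,3]=s["ee_pos"]
P=T@d["tool_from_camera"]
np.savez(n+".npz",image=d["image"],range_z=d["range_z"],pose=P,k=[d["fx"],d["fy"],d["cx"],d["cy"]])
cv2.imwrite(f"pics/{n}.png",d["image"][:,:,::-1])
print(s["clock"],np.round(s["joints"],2),np.round(d["tool_from_camera"],3),d["fx"]); print(np.round(P,2))
E
python3 shot.py w1
```

```text
2.5 [-0.68  0.08  0.63  1.85 -0.05  1.22  0.01] [[  -0.      -0.959   -0.282   71.357]
 [   1.      -0.      -0.       0.455]
 [   0.      -0.282    0.959 -142.511]
 [   0.       0.       0.       1.   ]] 337.67405665974206
[[ 1.0000e+00  4.0000e-02  2.0000e-02  4.9213e+02]
 [ 4.0000e-02 -9.6000e-01 -2.8000e-01  8.2720e+01]
 [ 1.0000e-02  2.8000e-01 -9.6000e-01  4.9623e+02]
 [ 0.0000e+00  0.0000e+00  0.0000e+00  1.0000e+00]]
```

View pics/w1.png

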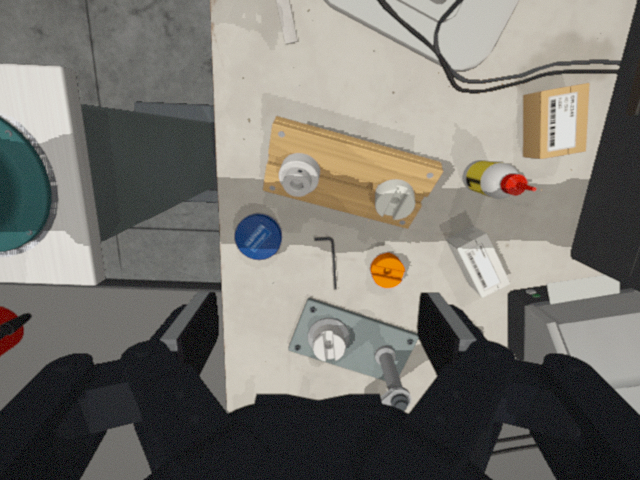

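Wrist view w1: the hub is in the rack at (299,175), the white disc at (395,200), the orange look-alike on the table at (387,269), the lower hub at (329,343) and the keeper at the right, partly hidden. I'll move closer to the rack.

Request:
{"api": "step_arm", "payload": {"travel": [[0.01,0.01,-0.045],[0.02,0.02,-0.09],[0.025,0.02,-0.135],[0.025,0.02,-0.145],[0.025,0.02,-0.145]], "rot": [[0,0,0],[0,0,0],[0,0,0],[0,0,0],[0,0,0]]}}

```text
clock: 3.05
ee_pos: [516.6, 33.5, 205.4]
tcp_rot: [[-0.046, 0.999, -0.003], [0.999, 0.046, -0.001], [-0.001, -0.003, -1.0]]
wrist_force: [-0.4, -1.0, 0.3]
gripper_width: 85.9
```

```bash
python3 shot.py w2
```

```text
3.05 [-0.63  0.3   0.6   1.98 -0.21  0.93  0.12] [[  -0.      -0.959   -0.282   71.355]
 [   1.      -0.      -0.       0.455]
 [   0.      -0.282    0.959 -142.514]
 [   0.       0.       0.       1.   ]] 337.67405665974206
[[ 1.0000e+00  4.0000e-02  1.0000e-02  5.1430e+02]
 [ 5.0000e-02 -9.6000e-01 -2.8000e-01  1.0497e+02]
 [-0.0000e+00  2.8000e-01 -9.6000e-01  3.4785e+02]
 [ 0.0000e+00  0.0000e+00  0.0000e+00  1.0000e+00]]
```

View pics/w2.png

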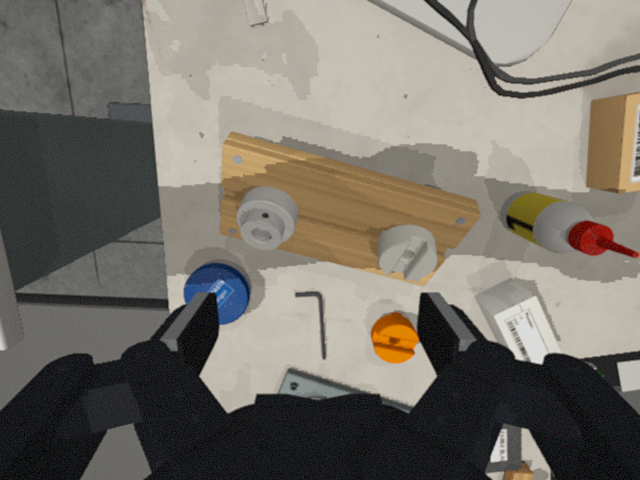

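w2 shows the hub at (266,217) and the white disc at (407,250) in the rack, slot up-slope. The orange one is at (394,338), lying on the table.

```bash
cat > rack.py <<'E'
from h import *
import sys
d=load(sys.argv[1]);W=cloud(d);im=d["image"]
hsv=cv2.cvtColor(im,cv2.COLOR_RGB2HSV)
box=np.zeros((480,640),bool);box[125:290,215:485]=1
m=box&(hsv[...,1]>90)&(hsv[...,0]>8)&(hsv[...,0]<25)&(W[...,2]>15)
P=W[m]
# ransac plane
rng=np.random.default_rng(0);best=0
for _ in range(500):
    a,b,c=P[rng.choice(len(P),3,False)];n=np.cross(b-a,c-a);L=np.linalg.norm(n)
    if L<1:continue
    n/=L;i=np.abs((P-a)@n)<1.5
    if i.sum()>best:best=i.sum();I=i
Q=P[I];c=Q.mean(0);n=np.linalg.svd(Q-c,full_matrices=False)[2][2];n*=np.sign(n[2])
print("n",n,"tilt",np.degrees(np.arccos(n[2])),len(P),I.sum(),"std",((Q-c)@n).std())
up=np.array([0,0,1])-n*n[2];up/=np.linalg.norm(up)   # upslope
rx=up.copy();rx[2]=0;rx/=np.linalg.norm(rx)
ry=np.cross([0,0,1],rx)
print("rack yaw deg",np.degrees(np.arctan2(rx[1],rx[0])),"ry",ry)
uv=np.stack([(Q-c)@ry,(Q-c)@up],-1).astype(np.float32)
r=cv2.minAreaRect(uv);print("rect",r)
a=np.radians(min(r[2],r[2]-90,key=abs));ry2=np.cos(a)*ry+np.sin(a)*up;print("ry by rect",ry2,"deg",np.degrees(a))
H=(W-c)@n
U=(W-c)@ry;V=(W-c)@up
white=box&(hsv[...,1]<60)
for nm,lo,hi,ureg in (("top22",20,24,None),("fl20",18,22,None),("boss34",32,36,None)):
    for s in (1,-1):
        q=box&(H>lo)&(H<hi)&(s*U>0)&white
        if q.sum()<30: print(nm,s,q.sum());continue
        pts=np.stack([U[q],V[q]],-1).astype(np.float32)
        cc,rr=cv2.minEnclosingCircle(pts)
        print(nm,"side",s,q.sum(),"enc c",np.round(cc,1),"r",round(rr,1),"Hmed",round(float(np.median(H[q])),1),"world at board",np.round(c+cc[0]*ry+cc[1]*up,1))
E
python3 rack.py w2.npz
```

```text
n [-0.10919982 -0.48721982  0.86642498] tilt 29.95418006781058 17871 12961 std 0.5460586431360247
rack yaw deg 77.36715607559283 ry [-0.97579155  0.21870263  0.        ]
rect ((-3.6942138671875, -15.422286987304688), (104.60279083251953, 212.70846557617188), 89.8720703125)
ry by rect [-0.97621221  0.21681437 -0.00111485] deg -0.1279296875
top22 side 1 536 enc c [ 71.2 -53. ] r 64.6 Hmed 20.6 world at board [454.5  13.7  36.4]
top22 side -1 1138 enc c [-68.4 -15.6] r 25.2 Hmed 21.9 world at board [597.7  14.8  55.1]
fl20 side 1 909 enc c [ 58.7 -15.3] r 25.3 Hmed 20.0 world at board [473.9  42.8  55.3]
fl20 side -1 802 enc c [-68.3 -15.6] r 25.2 Hmed 21.4 world at board [597.7  14.8  55.1]
boss34 side 1 812 enc c [ 58.3 -16.2] r 17.8 Hmed 33.9 world at board [474.1  42.   54.8]
boss34 -1 0
```

Request:
{"api": "step_arm", "payload": {"travel": [[0.005,-0.04,0.02],[0.01,-0.09,0.04],[0.015,-0.14,0.05],[0.02,-0.19,0.05],[0.025,-0.235,0.05],[0.025,-0.235,0.05],[0.025,-0.235,0.05]], "rot": [[0,0,0],[0,0,0],[0,0,0],[0,0,0],[0,0,0],[0,0,0],[0,0,0]]}}

```text
clock: 3.8
ee_pos: [543.0, -203.2, 259.0]
tcp_rot: [[-0.042, 0.999, 0.004], [0.999, 0.042, -0.0], [-0.001, 0.004, -1.0]]
wrist_force: [0.4, -0.1, 0.3]
gripper_width: 85.0
```

```bash
python3 shot.py w3
```

```text
3.8 [-0.25  0.36  0.7   1.79 -0.26  1.08  0.59] [[  -0.      -0.959   -0.282   71.357]
 [   1.      -0.      -0.       0.456]
 [   0.      -0.282    0.959 -142.511]
 [   0.       0.       0.       1.   ]] 337.67405665974206
[[ 1.0000e+00  4.0000e-02  2.0000e-02  5.3989e+02]
 [ 4.0000e-02 -9.6000e-01 -2.8000e-01 -1.3180e+02]
 [ 0.0000e+00  2.8000e-01 -9.6000e-01  4.0147e+02]
 [ 0.0000e+00  0.0000e+00  0.0000e+00  1.0000e+00]]
```

View pics/w3.png

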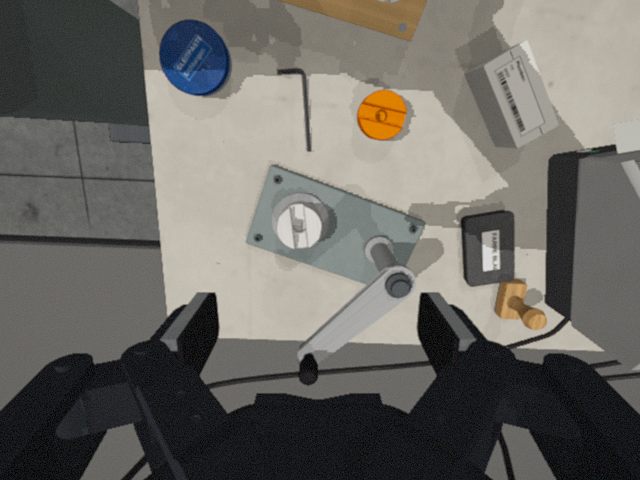

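w3 shows the lower hub top at (298,226), its slot roughly vertical in the picture (about world y). The post nut is at (399,285) and the keeper knob at (308,368).

```bash
cat > stand.py <<'E'
from h import *
import sys
d=load(sys.argv[1]);W=cloud(d);im=d["image"]
u0,v0=int(sys.argv[2]),int(sys.argv[3])
box=np.zeros((480,640),bool);box[v0-45:v0+45,u0-45:u0+45]=1
Z=W[...,2]
t=box&(Z>43.5)&(Z<50)
cc,rr=cv2.minEnclosingCircle(W[t][:,:2].astype(np.float32));print("top",t.sum(),"c",cc,"r",rr,"z",np.median(Z[t]))
cc=np.array(cc)
s=box&(Z<42)&(np.hypot(W[...,0]-cc[0],W[...,1]-cc[1])<23)
q=W[s];print("slot pts",s.sum(),np.median(q[:,2]))
# slot direction from gaps: rasterise top points; line fit on slot points near floor
dirv=cv2.fitLine(q[:,:2].astype(np.float32),cv2.DIST_HUBER,0,.01,.01).ravel();print("slot line",dirv,np.degrees(np.arctan2(dirv[1],dirv[0]))%180)
# alternative: angle maximising gap: projected top points empty band
T=W[t][:,:2]-cc;best=[]
for a in np.arange(0,180,0.5):
    nrm=np.array([-np.sin(np.radians(a)),np.cos(np.radians(a))]);p=np.sort(T@nrm);p=p[np.abs(p)<15]
    g=np.diff(p);i=g.argmax();best.append((g[i],a,(p[i]+p[i+1])/2))
print("gap",sorted(best)[-6:])
# plate
pl=(Z>8)&(Z<16)&(np.abs(im.astype(int).sum(-1)/3-115)<50);pl[:140]=0;pl[300:]=0;pl[:,:230]=0;pl[:,440:]=0
q=W[pl][:,:2].astype(np.float32);lab=cv2.minAreaRect(q);print("plate",len(q),lab)
k=(Z>100)&(Z<155)&(W[...,1]<-200)
for lo,hi in((109,119),(122,131),(140,152)):
    q=W[(Z>lo)&(Z<hi)&(W[...,1]<-215)&(W[...,1]>-380)&(W[...,0]<680)&(W[...,0]>480)]
    if len(q)>5: print(lo,hi,len(q),"rect",cv2.minAreaRect(q[:,:2].astype(np.float32)),"enc",cv2.minEnclosingCircle(q[:,:2].astype(np.float32)),np.median(q[:,2]))
E
python3 stand.py w3.npz 298 226
python3 - <<'E'
import cv2
a=cv2.imread('pics/w3.png')
cv2.imwrite('pics/c3.png',cv2.resize(a[170:400,240:440],None,fx=2.6,fy=2.6,interpolation=cv2.INTER_CUBIC))
a=cv2.imread('pics/w2.png')
cv2.imwrite('pics/c4.png',cv2.resize(a[130:290,215:485],None,fx=2.9,fy=2.9,interpolation=cv2.INTER_CUBIC))
E
```

```text
top 993 c (524.516357421875, -228.1392059326172) r 24.90009117126465 z 45.673475531839244
slot pts 498 36.676205742215274
slot line [ 1.3207448e-01 -9.9123979e-01  5.2378485e+02 -2.2886041e+02] 97.58949
gap [(np.float64(13.143772956963197), np.float64(96.5), np.float64(-0.0036097250042930185)), (np.float64(13.237899394011624), np.float64(99.0), np.float64(-0.04563495728059763)), (np.float64(13.470467232048858), np.float64(97.0), np.float64(-0.022729611516071113)), (np.float64(13.606395406566413), np.float64(98.5), np.float64(-0.04531712431723234)), (np.float64(13.787136152559752), np.float64(97.5), np.float64(-0.046347530250942626)), (np.float64(13.938654605936387), np.float64(98.0), np.float64(-0.06259615702705634))]
plate 9056 ((566.1973266601562, -241.638427734375), (100.07353210449219, 195.65899658203125), 72.07756805419922)
109 119 3621 rect ((582.0350952148438, -298.2867126464844), (142.61944580078125, 34.37858963012695), 46.386287689208984) enc ((581.6331787109375, -297.9038391113281), 71.31851196289062) 115.27154021021573
122 131 368 rect ((582.257080078125, -297.03985595703125), (128.48699951171875, 18.929079055786133), 47.064388275146484) enc ((579.6055297851562, -294.57281494140625), 64.44540405273438) 127.03198510621226
140 152 309 rect ((540.2922973632812, -339.8802795410156), (17.373924255371094, 16.235069274902344), 32.00241470336914) enc ((540.69384765625, -340.1037902832031), 9.030119895935059) 145.9370283975383
```

View pics/c3.png

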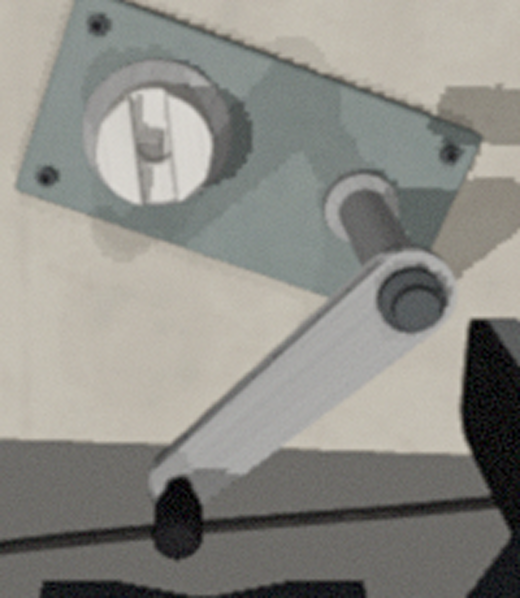

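View pics/c4.png

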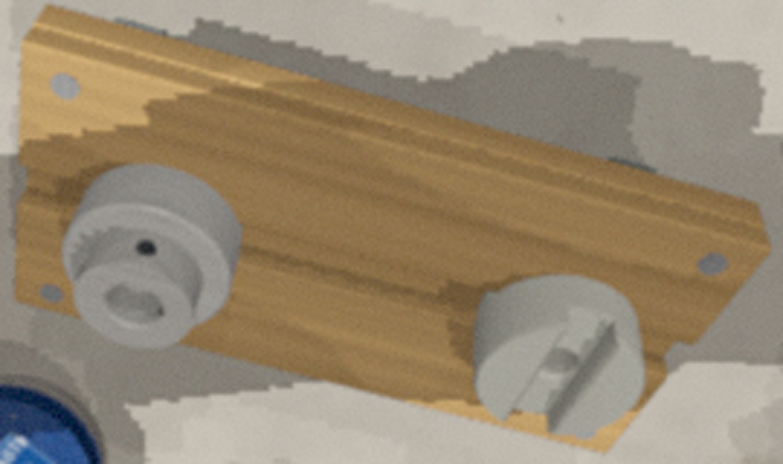

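```bash
cat >> rack.py <<'E'
print("--- slot")
ccd=np.array([-68.4,-15.6])
R=np.hypot(U-ccd[0],V-ccd[1])
t=box&(H>20)&(H<24)&(R<26)
T=np.stack([U[t],V[t]],-1)-ccd;best=[]
for a in np.arange(0,180,0.5):
    nrm=np.array([-np.sin(np.radians(a)),np.cos(np.radians(a))]);p=np.sort(T@nrm);p=p[np.abs(p)<15]
    g=np.diff(p);i=g.argmax();best.append((round(g[i],1),a,round((p[i]+p[i+1])/2,1)))
print("gap in (ry,up) deg, 90=upslope",sorted(best)[-6:])
hs=np.hypot(U-58.5,V+15.7)<17.5
E
python3 rack.py w2.npz | tail -2
```

```text
--- slot
gap in (ry,up) deg, 90=upslope [(np.float64(12.9), np.float64(91.5), np.float64(-0.3)), (np.float64(13.2), np.float64(89.0), np.float64(-0.1)), (np.float64(13.2), np.float64(91.0), np.float64(-0.3)), (np.float64(13.5), np.float64(89.5), np.float64(-0.1)), (np.float64(13.6), np.float64(90.5), np.float64(-0.2)), (np.float64(13.7), np.float64(90.0), np.float64(-0.2))]
```

```bash
cat > trk.py <<'E'
import numpy as np,json,os
from scipy.spatial.transform import Rotation as Ro
def get():
    j=json.load(open("cmd.json"));return np.array(j["p"]),np.array(j["R"])
def done(tr,rv):
    p,R=get();p=p+np.array(tr)*1000;R=Ro.from_rotvec(rv).as_matrix()@R
    json.dump(dict(p=p.tolist(),R=R.tolist()),open("cmd.json","w"));print("cmd now",np.round(p,1))
def Rzy(z,y):
    z=np.array(z,float);z/=np.linalg.norm(z);y=np.array(y,float);y-=z*(y@z);y/=np.linalg.norm(y)
    return np.stack([np.cross(y,z),y,z],1)
def to(p,R=None):
    p0,R0=get();R=R0 if R is None else R
    rv=Ro.from_matrix(R@R0.T).as_rotvec();tr=(np.array(p)-p0)/1000
    print("travel",np.round(tr,4).tolist(),"rot",np.round(rv,4).tolist(),"rows pos",np.linalg.norm(tr)/.05,"rot",np.degrees(np.linalg.norm(rv))/8.59)
if not os.path.exists("cmd.json"):
    a=np.radians(73.68)-1.24
    json.dump(dict(p=[542.668,-201.189,256.29],R=Rzy([0,0,-1],[np.cos(a),np.sin(a),0]).tolist()),open("cmd.json","w"))
E
python3 - <<'E'
from trk import *
n=np.array([-.1092,-.4872,.8664]);b=np.array([597.7,14.8,55.1]);R=Rzy(-n,[.976,-.2178,0])
print(R); to(b+70*n,R); to(b,R)
E
```

```text
[[ 1.88706632e-01  9.75942837e-01  1.09203416e-01]
 [ 8.45627515e-01 -2.18026180e-01  4.87215240e-01]
 [ 4.99303427e-01  4.04666218e-04 -8.66427102e-01]]
travel [0.0474, 0.1819, -0.1405] rot [0.5223, -0.0459, -0.2595] rows pos 4.693818468283578 rot 3.902202611417038
travel [0.055, 0.216, -0.2012] rot [0.5223, -0.0459, -0.2595] rows pos 6.00523722245841 rot 3.902202611417038
```

Request:
{"api": "step_arm", "payload": {"travel": [[0.01,0.045,0],[0.02,0.09,0],[0.03,0.135,-0.02],[0.045,0.175,-0.05],[0.0474,0.182,-0.095],[0.0474,0.182,-0.14],[0.0474,0.182,-0.14],[0.0474,0.182,-0.14]], "rot": [[0.1,-0.009,-0.05],[0.2,-0.018,-0.1],[0.3,-0.027,-0.15],[0.4,-0.035,-0.2],[0.522,-0.046,-0.26],[0.522,-0.046,-0.26],[0.522,-0.046,-0.26],[0.522,-0.046,-0.26]]}}

```text
clock: 4.65
ee_pos: [590.6, -17.6, 117.7]
tcp_rot: [[0.187, 0.976, 0.109], [0.846, -0.216, 0.488], [0.5, 0.001, -0.866]]
wrist_force: [0.7, -0.1, 0.2]
gripper_width: 85.4
```

```bash
python3 -c "
from trk import *
done([.0474,.182,-.14],[.522,-.046,-.26])"; python3 shot.py w4
```

```text
cmd now [590.1 -19.2 116.3]
4.65 [-0.1   0.59  0.45  1.9  -0.96  1.01  0.73] [[  -0.      -0.959   -0.282   71.465]
 [   1.      -0.      -0.       0.521]
 [  -0.      -0.282    0.959 -142.616]
 [   0.       0.       0.       1.   ]] 337.67405665974206
[[ 9.8000e-01 -2.1000e-01  5.0000e-02  5.8899e+02]
 [-2.2000e-01 -9.5000e-01  2.3000e-01 -2.6850e+01]
 [ 0.0000e+00 -2.4000e-01 -9.7000e-01  2.7691e+02]
 [ 0.0000e+00  0.0000e+00  0.0000e+00  1.0000e+00]]
```

View pics/w4.png

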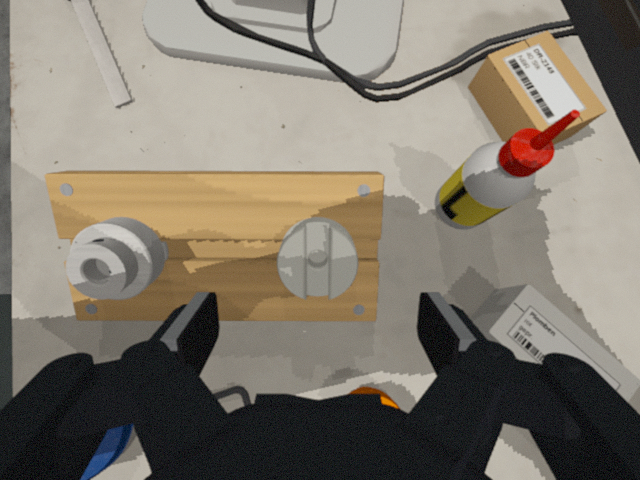

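w4 shows the disc centred between the jaws at (317,260), its slot vertical in the picture, the hub at (110,260). I'll re-measure both from this closer view.

```bash
cat > fit.py <<'E'
from h import *
import sys
d=load(sys.argv[1]);W=cloud(d);x0,y0,x1,y1=map(int,sys.argv[2:6])
n=np.array([-.1092,-.4872,.8664]);ry=np.array([-.976,.2178,0]);up=np.cross(ry,n)*-1;up*=np.sign(up[2])
b=np.array([597.7,14.8,55.1]);box=np.zeros((480,640),bool);box[y0:y1,x0:x1]=1
H=(W-b)@n;U=(W-b)@ry;V=(W-b)@up
m=box&(np.abs(H)<3);print("board H",np.median(H[m]),m.sum())
for c0,hs in (((0,0),(22,)),((127,0),(20,34))):
  for h in hs:
    t=box&(np.abs(H-np.median(H[m])-h)<1.8)&(np.hypot(U-c0[0],V-c0[1])<32)
    if t.sum()<50: continue
    c,r=cv2.minEnclosingCircle(np.stack([U[t],V[t]],-1).astype(np.float32));print(h,t.sum(),np.round(c,2),round(r,2),"H",np.median(H[t]),"world",np.round(b+c[0]*ry+c[1]*up,1))
    if h==22:
      T=np.stack([U[t],V[t]],-1)-np.array(c);B=[]
      for a in np.arange(60,120,.5):
        q=np.radians(a);p=np.sort(T@[-np.sin(q),np.cos(q)]);p=p[abs(p)<15];g=np.diff(p);i=g.argmax();B.append((round(g[i],1),a,round((p[i]+p[i+1])/2,1)))
      print(sorted(B)[-4:])
E
python3 fit.py w4.npz 50 172 385 322
```

```text
board H 0.07635204815670535 31486
22 3003 [-0.11 -0.41] 24.89 H 21.917951233895145 world [597.7  14.4  54.9]
[(np.float64(13.7), np.float64(89.5), np.float64(0.0)), (np.float64(13.7), np.float64(91.0), np.float64(-0.1)), (np.float64(14.0), np.float64(90.0), np.float64(0.0)), (np.float64(14.1), np.float64(90.5), np.float64(-0.1))]
20 2115 [126.02  -0.2 ] 25.33 H 20.05326389550075 world [474.7  42.1  55. ]
34 2138 [126.42  -0.66] 17.82 H 33.9456903452561 world [474.2  41.8  54.8]
```

Request:
{"api": "step_arm", "payload": {"travel": [[0.003,0.012,-0.022],[0.006,0.024,-0.044],[0.0076,0.0337,-0.0613],[0.0076,0.0337,-0.0613],[0.0076,0.0337,-0.0613]], "rot": [[0,0,0],[0,0,0],[0,0,0],[0,0,0],[0,0,0]]}}

```text
clock: 5.2
ee_pos: [599.4, 14.7, 57.9]
tcp_rot: [[0.186, 0.976, 0.113], [0.846, -0.217, 0.487], [0.5, 0.005, -0.866]]
wrist_force: [0.6, 0.1, 0.5]
gripper_width: 85.1
```

Request:
{"api": "step_arm", "payload": {"travel": [[0,0,0],[0,0,0],[0,0,0],[0,0,0],[0,0,0],[0,0,0],[0,0,0],[0,0,0],[0,0,0],[0,0,0]], "rot": [[0,0,0],[0,0,0],[0,0,0],[0,0,0],[0,0,0],[0,0,0],[0,0,0],[0,0,0],[0,0,0],[0,0,0]], "jaw": 1}}

```text
clock: 6.2
ee_pos: [598.5, 13.6, 56.7]
tcp_rot: [[0.189, 0.976, 0.112], [0.845, -0.22, 0.487], [0.5, 0.002, -0.866]]
wrist_force: [-2.1, -2.3, 7.7]
gripper_width: 47.8
```

```bash
python3 -c "
from trk import *
done([.0076,.0337,-.0613],[0,0,0])"; python3 shot.py w5
```

```text
cmd now [597.7  14.5  55. ]
6.2 [-0.11  0.68  0.39  1.92 -1.06  0.91  0.8 ] [[  -0.      -0.959   -0.282   71.467]
 [   1.      -0.      -0.       0.521]
 [  -0.      -0.282    0.959 -142.614]
 [   0.       0.       0.       1.   ]] 337.67405665974206
[[ 9.8000e-01 -2.1000e-01  5.0000e-02  5.9657e+02]
 [-2.2000e-01 -9.5000e-01  2.3000e-01  4.3900e+00]
 [ 0.0000e+00 -2.4000e-01 -9.7000e-01  2.1593e+02]
 [ 0.0000e+00  0.0000e+00  0.0000e+00  1.0000e+00]]
```

View pics/w5.png

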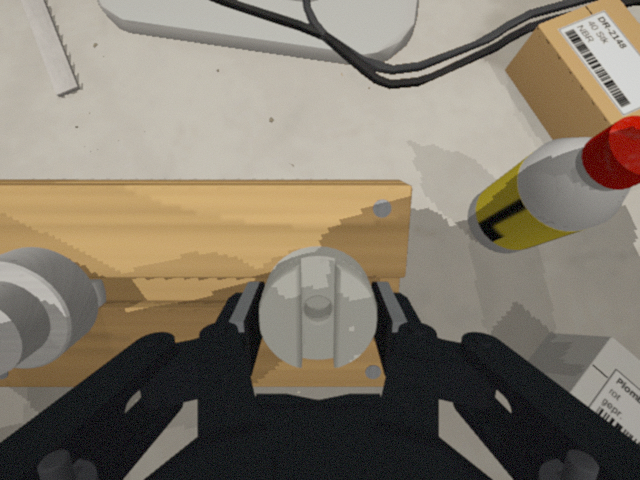

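Gripped: opening 47.8, and the slot is vertical and centred in w5 at (318,308). Lifting along the board's normal.

Request:
{"api": "step_arm", "payload": {"travel": [[-0.002,-0.008,0.014],[-0.004,-0.019,0.035],[-0.0065,-0.03,0.052],[-0.0065,-0.03,0.09],[-0.0065,-0.03,0.1],[-0.0065,-0.03,0.1]], "rot": [[0,0,0],[0,0,0],[0,0,0],[0,0,0],[0,0,0],[0,0,0]]}}

```text
clock: 6.85
ee_pos: [592.3, -16.4, 157.5]
tcp_rot: [[0.187, 0.976, 0.114], [0.846, -0.219, 0.486], [0.499, 0.005, -0.866]]
wrist_force: [0.3, -0.5, -0.1]
gripper_width: 47.8
```

```bash
python3 -c "
from trk import *
done([-.0065,-.03,.1],[0,0,0])
a=np.radians(97.8-180);R=Rzy([0,0,-1],[np.cos(a),np.sin(a),0])
to([524.5,-228.1,130],R)
"; python3 shot.py w6; python3 - <<'E'
import sys;sys.path.insert(0,'.')
from h import *
d=load('w6.npz')
# camera->tool
Tc=np.array([[0,-.959,-.282,71.47],[1,0,0,.52],[0,-.282,.959,-142.61],[0,0,0,1]])
W=cloud(d,Tc)
box=np.zeros((480,640),bool);box[220:400,240:400]=1
for lo,hi in((-40,-30),(-30,-25),(-25,-20),(-20,-15),(-15,-10),(-10,-5)):
    t=box&(W[...,2]>lo)&(W[...,2]<hi)&(np.hypot(W[...,0],W[...,1])<35)&(np.abs(W[...,1])<24.5)
    if t.sum()>20:
        c,r=cv2.minEnclosingCircle(W[t][:,:2].astype(np.float32));print(lo,hi,t.sum(),c,r,np.median(W[t][:,2]))
E
```

```text
cmd now [591.2 -15.5 155. ]
travel [-0.0667, -0.2126, -0.025] rot [-0.3756, 0.4092, -1.1854] rows pos 4.484308626533191 rot 8.731212955604857
6.85 [-0.13  0.53  0.48  1.89 -0.91  1.05  0.66] [[  -0.      -0.959   -0.282   71.466]
 [   1.      -0.      -0.       0.521]
 [  -0.      -0.282    0.959 -142.613]
 [   0.       0.       0.       1.   ]] 337.67405665974206
[[ 9.8000e-01 -2.1000e-01  6.0000e-02  5.8997e+02]
 [-2.2000e-01 -9.5000e-01  2.3000e-01 -2.5400e+01]
 [ 0.0000e+00 -2.3000e-01 -9.7000e-01  3.1676e+02]
 [ 0.0000e+00  0.0000e+00  0.0000e+00  1.0000e+00]]
-40 -30 669 (0.3103823661804199, -0.019827842712402344) 26.91519546508789 -35.49376904834591
-30 -25 266 (-0.03675651550292969, 0.01679229736328125) 26.94738006591797 -27.43624565632347
-25 -20 3594 (0.1341543197631836, 0.024000167846679688) 26.7988338470459 -20.477824837973102
-20 -15 3555 (0.11081600189208984, -0.032858848571777344) 26.825942993164062 -19.487281471703284
-15 -10 3098 (0.5194751024246216, 0.07181140035390854) 26.749073028564453 -11.192811777436432
-10 -5 640 (2.768587112426758, 0.013465536758303642) 25.650066375732422 -7.851620670839409
```

View pics/w6.png

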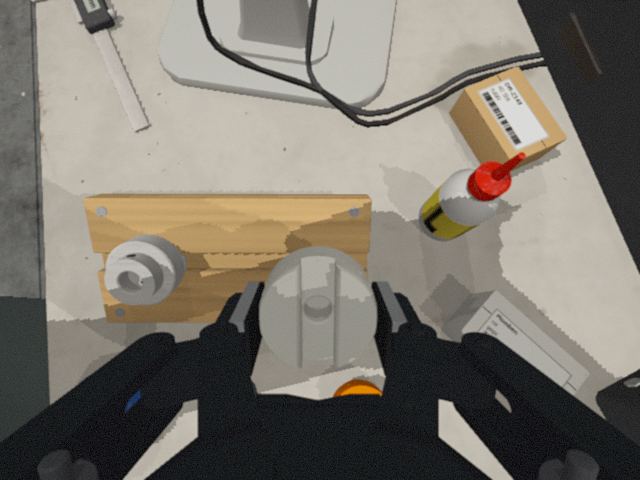

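```bash
cat > inhand.py <<'E'
import sys
from h import *
d=load(sys.argv[1]);zt=float(sys.argv[2]);rad=float(sys.argv[3])
Tc=np.array([[0,-.959,-.282,71.47],[1,0,0,.52],[0,-.282,.959,-142.61],[0,0,0,1]])
W=cloud(d,Tc);x,y,z=W[...,0],W[...,1],W[...,2]
box=np.zeros((480,640),bool);box[220:400,240:400]=1
t=box&(np.abs(z-zt)<2.5)&(np.abs(y)<rad-5)&(np.abs(x)<40)
P=W[t]
pl=np.linalg.lstsq(np.c_[P[:,:2],np.ones(len(P))],P[:,2],rcond=None)[0];print("plane z=ax+by+c",np.round(pl,3),"tilt deg",np.degrees(np.hypot(*pl[:2])))
# edge points: x extent per y-bin
E=[]
for yb in np.arange(-rad+6,rad-6,2):
    q=P[np.abs(P[:,1]-yb)<1]
    if len(q)<20: continue
    h=np.sqrt(rad**2-yb**2);E.append((yb,q[:,0].max()-h,q[:,0].min()+h))
E=np.array(E);print("xc from + edge",np.median(E[:,1]),"from - edge",np.median(E[:,2]))
T=P[:,:2];B=[]
for a in np.arange(-20,20,.5):
    q=np.radians(a);p=np.sort(T@[-np.sin(q),np.cos(q)]);p=p[abs(p)<13];g=np.diff(p);i=g.argmax();B.append((round(g[i],1),a,round((p[i]+p[i+1])/2,1)))
print(sorted(B)[-6:])
E
python3 inhand.py w6.npz -19.9 25
```

```text
plane z=ax+by+c [ 4.0000e-03  3.0000e-03 -1.9931e+01] tilt deg 0.2751709388750592
xc from + edge -0.3429934004523716 from - edge 0.09602600618611845
[(np.float64(13.0), np.float64(-1.5), np.float64(0.5)), (np.float64(13.2), np.float64(1.0), np.float64(0.4)), (np.float64(13.3), np.float64(-1.0), np.float64(0.5)), (np.float64(13.6), np.float64(-0.5), np.float64(0.5)), (np.float64(13.6), np.float64(0.5), np.float64(0.4)), (np.float64(13.8), np.float64(0.0), np.float64(0.4))]
```

Request:
{"api": "step_arm", "payload": {"travel": [[-0.007,-0.025,0.01],[-0.014,-0.05,0.02],[-0.021,-0.07,0.02],[-0.028,-0.09,0.02],[-0.035,-0.115,0.02],[-0.042,-0.14,0.01],[-0.05,-0.165,0],[-0.057,-0.19,-0.01],[-0.0667,-0.2126,-0.02],[-0.0667,-0.2126,-0.025],[-0.0667,-0.2126,-0.025],[-0.0667,-0.2126,-0.025],[-0.0667,-0.2126,-0.025]], "rot": [[-0.0376,0.0409,-0.1185],[-0.0751,0.0818,-0.2371],[-0.1127,0.1228,-0.3556],[-0.1502,0.1637,-0.4742],[-0.1878,0.2046,-0.5927],[-0.2254,0.2455,-0.7112],[-0.2629,0.2864,-0.8298],[-0.3005,0.3274,-0.9483],[-0.338,0.3683,-1.0669],[-0.3756,0.4092,-1.1854],[-0.3756,0.4092,-1.1854],[-0.3756,0.4092,-1.1854],[-0.3756,0.4092,-1.1854]]}}

```text
clock: 8.2
ee_pos: [524.1, -227.9, 129.8]
tcp_rot: [[0.99, 0.138, -0.0], [0.138, -0.99, 0.001], [0.0, -0.001, -1.0]]
wrist_force: [-0.1, 1.1, -0.2]
gripper_width: 47.8
```

```bash
python3 -c "
from trk import *
done([-.0667,-.2126,-.025],[-.3756,.4092,-1.1854])"; python3 shot.py w7; python3 inhand.py w7.npz -19.9 25
```

```text
cmd now [ 524.5 -228.1  130. ]
8.2 [-0.35  0.64  0.97  1.92 -0.66  0.93 -0.49] [[  -0.      -0.959   -0.282   72.092]
 [   1.      -0.      -0.       0.353]
 [   0.      -0.282    0.959 -142.513]
 [   0.       0.       0.       1.   ]] 337.67405665974206
[[ 1.4000e-01 -9.5000e-01 -2.8000e-01  5.9560e+02]
 [-9.9000e-01 -1.3000e-01 -4.0000e-02 -2.1850e+02]
 [-0.0000e+00  2.8000e-01 -9.6000e-01  2.7233e+02]
 [ 0.0000e+00  0.0000e+00  0.0000e+00  1.0000e+00]]
plane z=ax+by+c [ 6.0000e-03  3.0000e-03 -1.9909e+01] tilt deg 0.3653636291283506
xc from + edge -0.36832424876462255 from - edge 0.12189022226985458
[(np.float64(12.9), np.float64(1.5), np.float64(0.4)), (np.float64(13.3), np.float64(-1.0), np.float64(0.5)), (np.float64(13.3), np.float64(1.0), np.float64(0.4)), (np.float64(13.6), np.float64(-0.5), np.float64(0.5)), (np.float64(13.6), np.float64(0.5), np.float64(0.4)), (np.float64(13.8), np.float64(0.0), np.float64(0.4))]
```

View pics/w7.png

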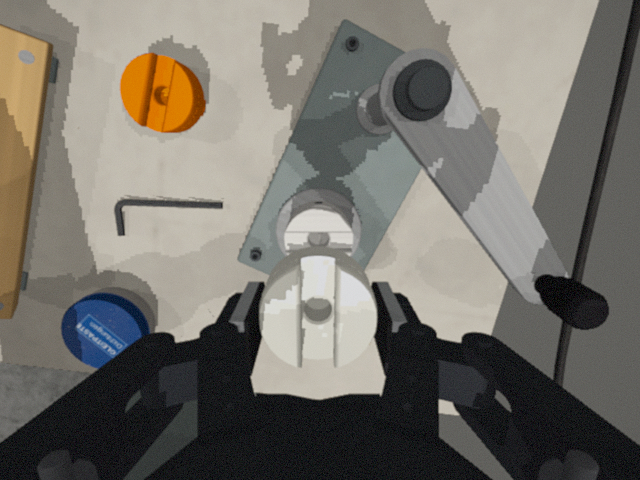

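w7 shows the disc held at (318,308), its slot vertical. The lower hub's slot below is at (318,235), horizontal, so the disc key lies along it. Lowering.

Request:
{"api": "step_arm", "payload": {"travel": [[0,0,-0.03],[0,0,-0.055],[0,0,-0.068],[0,0,-0.071],[0,0,-0.073],[0,0,-0.075],[0,0,-0.077],[0,0,-0.077]], "rot": [[0,0,0],[0,0,0],[0,0,0],[0,0,0],[0,0,0],[0,0,0],[0,0,0],[0,0,0]]}}

```text
clock: 9.05
ee_pos: [524.7, -228.1, 53.3]
tcp_rot: [[0.991, 0.136, 0.001], [0.136, -0.991, -0.0], [0.001, 0.0, -1.0]]
wrist_force: [-0.4, -0.7, 0.1]
gripper_width: 47.9
```

Request:
{"api": "step_arm", "payload": {"travel": [[0,0,-0.001],[0,0,-0.002],[0,0,-0.003],[0,0,-0.004],[0,0,-0.005],[0,0,-0.006],[0,0,-0.006],[0,0,-0.006]], "rot": [[0,0,0],[0,0,0],[0,0,0],[0,0,0],[0,0,0],[0,0,0],[0,0,0],[0,0,0]]}}

```text
clock: 9.85
ee_pos: [524.5, -228.1, 47.9]
tcp_rot: [[0.991, 0.136, 0.0], [0.136, -0.991, 0.001], [0.0, -0.001, -1.0]]
wrist_force: [-2.4, 1.4, 8.5]
gripper_width: 48.0
```

8.5 N of contact at the expected height, so it is seated. I'll release, rise and look.

Request:
{"api": "step_arm", "payload": {"travel": [[0,0,0.001],[0,0,0.001],[0,0,0.001],[0,0,0.001],[0,0,0.001],[0,0,0.001],[0,0,0.001],[0,0,0.03],[0,0,0.07],[0,0,0.12],[0,0,0.16],[0,0,0.16],[0,0,0.16]], "rot": [[0,0,0],[0,0,0],[0,0,0],[0,0,0],[0,0,0],[0,0,0],[0,0,0],[0,0,0],[0,0,0],[0,0,0],[0,0,0],[0,0,0],[0,0,0]], "jaw": 0}}

```text
clock: 11.15
ee_pos: [524.8, -227.8, 207.6]
tcp_rot: [[0.991, 0.136, 0.002], [0.136, -0.991, 0.0], [0.002, -0.0, -1.0]]
wrist_force: [-0.1, -0.0, -0.1]
gripper_width: 85.6
```

```bash
python3 -c "
from trk import *
done([0,0,-.077],[0,0,0]);done([0,0,-.006],[0,0,0]);done([0,0,.16],[0,0,0])"; python3 shot.py w8; sed -e 's/Z>43.5)&(Z<50/Z>64)\&(Z<72/' -e 's/(Z<42)/(Z<63)\&(Z>50)/' stand.py > stand2.py; python3 stand2.py w8.npz 318 270 | head -4
```

```text
cmd now [ 524.5 -228.1   53. ]
cmd now [ 524.5 -228.1   47. ]
cmd now [ 524.5 -228.1  207. ]
11.15 [-0.43  0.55  1.07  1.87 -0.55  1.06 -0.57] [[  -0.      -0.959   -0.282   72.092]
 [   1.      -0.      -0.       0.352]
 [   0.      -0.282    0.959 -142.512]
 [   0.       0.       0.       1.   ]] 337.67405665974206
[[ 1.4000e-01 -9.5000e-01 -2.8000e-01  5.9605e+02]
 [-9.9000e-01 -1.3000e-01 -4.0000e-02 -2.1843e+02]
 [-0.0000e+00  2.8000e-01 -9.6000e-01  3.5024e+02]
 [ 0.0000e+00  0.0000e+00  0.0000e+00  1.0000e+00]]
top 749 c (520.190673828125, -229.03321838378906) r 24.501253128051758 z 67.78331365308213
slot pts 371 58.89258251185663
slot line [ 9.8133975e-01  1.9228195e-01  5.1056635e+02 -2.2984019e+02] 11.085985
gap [(np.float64(14.377697697368268), np.float64(6.5), np.float64(0.3496839618648009)), (np.float64(14.467884965047727), np.float64(9.0), np.float64(0.53949948753456)), (np.float64(14.560582923935591), np.float64(7.0), np.float64(0.4105436208591966)), (np.float64(14.647285251374159), np.float64(8.5), np.float64(0.4659503591227656)), (np.float64(14.711915059946765), np.float64(7.5), np.float64(0.461854700915834)), (np.float64(14.723083596281302), np.float64(8.0), np.float64(0.4436089937561891))]
```

View pics/w8.png

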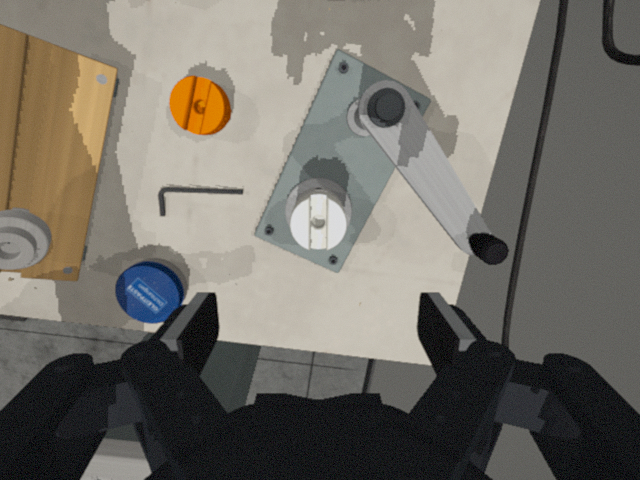

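w8 shows the disc on the lower hub at (318,222), top at 67.8 mm (68 expected), slot vertical. I'll refine the centre and compute the hub grasp.

```bash
python3 stand2.py w8.npz 318 222 | head -4; python3 - <<'E'
from trk import *
n=np.array([-.1092,-.4872,.8664]);R=Rzy(-n,[.976,-.2178,0])
b=np.array([474.4,42.0,54.9])+3*n   # TCP
print(b,b+75*n);to(b+75*n,R);to(b,R)
E
```

```text
top 1627 c (524.5367431640625, -228.23568725585938) r 24.94196319580078 z 67.76047764284425
slot pts 675 58.84664162095328
slot line [ 9.9027801e-01  1.3910221e-01  5.2438104e+02 -2.2765903e+02] 7.9958987
gap [(np.float64(13.725429766123646), np.float64(6.5), np.float64(0.37540246083644746)), (np.float64(13.77626219065155), np.float64(9.0), np.float64(0.08585093561376356)), (np.float64(14.10650882496208), np.float64(7.0), np.float64(0.375646834869126)), (np.float64(14.176125541536504), np.float64(8.5), np.float64(0.0839895164299338)), (np.float64(14.40351715160298), np.float64(7.5), np.float64(0.34149773457910815)), (np.float64(14.411968033316647), np.float64(8.0), np.float64(0.1635923472491121))]
[474.0724  40.5384  57.4992] [465.8824   3.9984 122.4792]
travel [-0.0586, 0.2321, -0.0845] rot [0.3759, -0.4094, 1.1858] rows pos 5.0769640173142845 rot 8.735055042078466
travel [-0.0504, 0.2686, -0.1495] rot [0.3759, -0.4094, 1.1858] rows pos 6.230502253101592 rot 8.735055042078466
```

Request:
{"api": "step_arm", "payload": {"travel": [[-0.006,0.03,0.01],[-0.012,0.06,0.02],[-0.018,0.09,0.02],[-0.024,0.12,0.02],[-0.03,0.15,0.01],[-0.038,0.18,0],[-0.046,0.2,-0.02],[-0.052,0.22,-0.04],[-0.0586,0.232,-0.07],[-0.0586,0.232,-0.0845],[-0.0586,0.232,-0.0845],[-0.0586,0.232,-0.0845]], "rot": [[0.0376,-0.0409,0.1185],[0.0752,-0.0818,0.2371],[0.1128,-0.1228,0.3556],[0.1504,-0.1637,0.4742],[0.188,-0.2046,0.5927],[0.2255,-0.2455,0.7112],[0.2631,-0.2864,0.8298],[0.3007,-0.3274,0.9483],[0.3383,-0.3683,1.0669],[0.3759,-0.4094,1.1858],[0.3759,-0.4094,1.1858],[0.3759,-0.4094,1.1858]]}}

```text
clock: 12.4
ee_pos: [465.2, 3.2, 121.5]
tcp_rot: [[0.195, 0.975, 0.108], [0.845, -0.223, 0.486], [0.498, -0.004, -0.867]]
wrist_force: [-0.7, 0.5, 0.5]
gripper_width: 85.6
```

```bash
python3 -c "
from trk import *
done([-.0586,.232,-.0845],[.3759,-.4094,1.1858])
n=np.array([-.1092,-.4872,.8664]);to(np.array([474.4,42.0,54.9])+1.5*n)"; python3 shot.py w9; sed -i 's/n=np.array(\[-.1092/n=np.array([-.1092/' fit.py; python3 fit.py w9.npz 200 130 480 330
```

```text
cmd now [465.9   3.9 122.5]
travel [0.0084, 0.0374, -0.0663] rot [0.0, 0.0, 0.0] rows pos 1.5310230580419093 rot 0.0
12.4 [-0.24  0.43  0.6   2.21 -1.01  0.95  0.87] [[  -0.      -0.959   -0.282   71.47 ]
 [   1.      -0.      -0.       0.522]
 [  -0.      -0.282    0.959 -142.616]
 [   0.       0.       0.       1.   ]] 337.67405665974206
[[ 9.7000e-01 -2.2000e-01  5.0000e-02  4.6431e+02]
 [-2.2000e-01 -9.5000e-01  2.3000e-01 -5.8000e+00]
 [-0.0000e+00 -2.3000e-01 -9.7000e-01  2.8080e+02]
 [ 0.0000e+00  0.0000e+00  0.0000e+00  1.0000e+00]]
board H 0.06444328231029262 24331
20 2238 [126.5   -0.55] 25.16 H 20.10928200498066 world [474.1  41.9  54.8]
34 1946 [126.67  -0.47] 17.26 H 33.976494069123746 world [474.   42.   54.9]
```

View pics/w9.png

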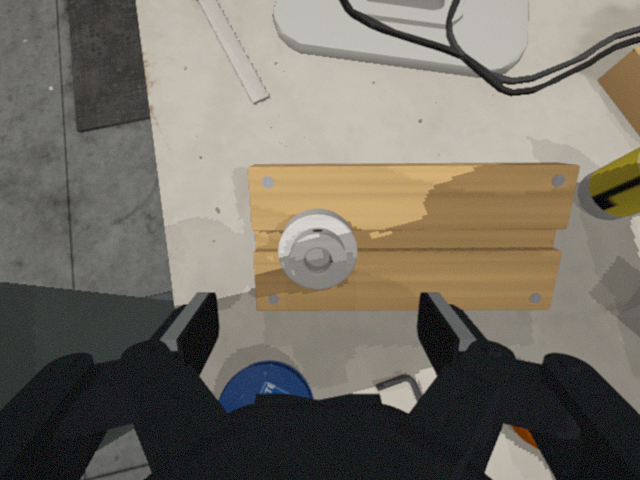

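w9 shows the hub at (318,250), centred between the jaws. The blue jar at (268,395) stays clear. Descending and gripping.

Request:
{"api": "step_arm", "payload": {"travel": [[0.003,0.012,-0.022],[0.006,0.024,-0.044],[0.008,0.0372,-0.0663],[0.008,0.0372,-0.0663],[0.008,0.0372,-0.0663],[0.008,0.0372,-0.0663],[0.008,0.0372,-0.0663]], "rot": [[0,0,0],[0,0,0],[0,0,0],[0,0,0],[0,0,0],[0,0,0],[0,0,0]]}}

```text
clock: 13.15
ee_pos: [474.7, 40.4, 57.5]
tcp_rot: [[0.189, 0.976, 0.112], [0.846, -0.219, 0.487], [0.499, 0.003, -0.866]]
wrist_force: [-0.3, 0.0, 0.8]
gripper_width: 85.3
```

Request:
{"api": "step_arm", "payload": {"travel": [[0,0,0],[0,0,0],[0,0,0],[0,0,0],[0,0,0],[0,0,0],[0,0,0],[0,0,0],[0,0,0],[0,0,0]], "rot": [[0,0,0],[0,0,0],[0,0,0],[0,0,0],[0,0,0],[0,0,0],[0,0,0],[0,0,0],[0,0,0],[0,0,0]], "jaw": 1}}

```text
clock: 14.15
ee_pos: [474.1, 40.7, 56.9]
tcp_rot: [[0.189, 0.976, 0.11], [0.845, -0.219, 0.488], [0.5, 0.001, -0.866]]
wrist_force: [-2.1, -2.0, 6.3]
gripper_width: 48.0
```

Request:
{"api": "step_arm", "payload": {"travel": [[-0.002,-0.008,0.014],[-0.004,-0.019,0.035],[-0.0065,-0.03,0.052],[-0.0065,-0.03,0.09],[-0.0065,-0.03,0.1],[-0.0065,-0.03,0.1],[-0.0065,-0.03,0.1]], "rot": [[0,0,0],[0,0,0],[0,0,0],[0,0,0],[0,0,0],[0,0,0],[0,0,0]]}}

```text
clock: 14.85
ee_pos: [466.8, 11.6, 155.4]
tcp_rot: [[0.188, 0.976, 0.108], [0.846, -0.217, 0.487], [0.499, -0.0, -0.866]]
wrist_force: [0.6, -0.5, -0.7]
gripper_width: 47.8
```

```bash
python3 -c "
from trk import *
done([.008,.0372,-.0663],[0,0,0]);done([-.0065,-.03,.1],[0,0,0])
a=np.radians(7.9);R=Rzy([0,0,-1],[np.cos(a),np.sin(a),0])
to([524.5,-228.2,155],R)"; python3 shot.py w10; python3 inhand.py w10.npz -32.5 17; python3 inhand.py w10.npz -18.5 25
```

```text
cmd now [473.9  41.1  56.2]
cmd now [467.4  11.1 156.2]
travel [0.0571, -0.2393, -0.0012] rot [-0.5251, 0.022, 0.3494] rows pos 4.920781899048157 rot 4.209325979016096
14.85 [-0.29  0.36  0.63  2.19 -0.94  0.97  0.77] [[  -0.      -0.959   -0.282   71.466]
 [   1.      -0.      -0.       0.521]
 [  -0.      -0.282    0.959 -142.616]
 [   0.       0.       0.       1.   ]] 337.67405665974206
[[ 9.8000e-01 -2.1000e-01  5.0000e-02  4.6534e+02]
 [-2.2000e-01 -9.5000e-01  2.3000e-01  2.4100e+00]
 [-0.0000e+00 -2.3000e-01 -9.7000e-01  3.1469e+02]
 [ 0.0000e+00  0.0000e+00  0.0000e+00  1.0000e+00]]
plane z=ax+by+c [ -0.      0.    -31.518] tilt deg 0.021433671613370505
xc from + edge 0.45237517590785714 from - edge -0.31974403972362
[(np.float64(0.2), np.float64(3.5), np.float64(12.6)), (np.float64(0.3), np.float64(-0.5), np.float64(4.6)), (np.float64(0.3), np.float64(0.5), np.float64(-3.7)), (np.float64(0.3), np.float64(4.0), np.float64(12.7)), (np.float64(0.3), np.float64(4.5), np.float64(12.8)), (np.float64(0.4), np.float64(0.0), np.float64(0.5))]
plane z=ax+by+c [ 3.4000e-02 -3.0000e-03 -1.8258e+01] tilt deg 1.9852188042483
xc from + edge 0.2558274376780574 from - edge 17.736495036427804
[(np.float64(0.2), np.float64(1.0), np.float64(-0.3)), (np.float64(0.2), np.float64(1.5), np.float64(-4.8)), (np.float64(0.3), np.float64(-1.0), np.float64(1.2)), (np.float64(0.3), np.float64(-0.5), np.float64(6.2)), (np.float64(0.3), np.float64(0.5), np.float64(-4.5)), (np.float64(0.4), np.float64(0.0), np.float64(0.4))]
```

View pics/w10.png

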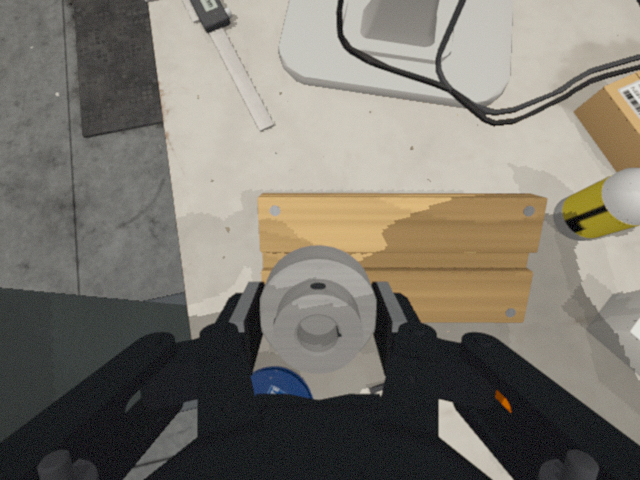

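The hub is held with its boss top 31.5 behind the TCP, so home is at TCP z = 70.5. It is centred, and the set screw lies straight up-slope at (318,286). Carrying it over the stack.

Request:
{"api": "step_arm", "payload": {"travel": [[0.01,-0.04,0.01],[0.02,-0.08,0.02],[0.03,-0.12,0.02],[0.04,-0.16,0.02],[0.05,-0.2,0.01],[0.0571,-0.2393,0],[0.0571,-0.2393,-0.0012],[0.0571,-0.2393,-0.0012],[0.0571,-0.2393,-0.0012],[0.0571,-0.2393,-0.0012]], "rot": [[-0.09,0.0037,0.058],[-0.18,0.0073,0.116],[-0.26,0.011,0.175],[-0.35,0.0147,0.233],[-0.44,0.0183,0.291],[-0.5251,0.022,0.3494],[-0.5251,0.022,0.3494],[-0.5251,0.022,0.3494],[-0.5251,0.022,0.3494],[-0.5251,0.022,0.3494]]}}

```text
clock: 15.9
ee_pos: [524.2, -227.2, 154.8]
tcp_rot: [[-0.138, 0.99, -0.0], [0.99, 0.138, 0.001], [0.001, -0.0, -1.0]]
wrist_force: [0.2, -0.3, -1.6]
gripper_width: 48.0
```

```bash
python3 -c "
from trk import *
done([.0571,-.2393,-.0012],[-.5251,.022,.3494])"; python3 shot.py w11; python3 inhand.py w11.npz -31.5 17|head -2
```

```text
cmd now [ 524.5 -228.2  155. ]
15.9 [-0.23  0.52  0.77  1.9  -0.45  0.91  0.9 ] [[  -0.      -0.959   -0.282   71.314]
 [   1.      -0.      -0.       0.424]
 [   0.      -0.282    0.959 -142.514]
 [   0.       0.       0.       1.   ]] 337.67405665974206
[[ 9.9000e-01  1.3000e-01  4.0000e-02  5.1489e+02]
 [ 1.4000e-01 -9.5000e-01 -2.8000e-01 -1.5673e+02]
 [-0.0000e+00  2.8000e-01 -9.6000e-01  2.9741e+02]
 [ 0.0000e+00  0.0000e+00  0.0000e+00  1.0000e+00]]
plane z=ax+by+c [ 2.0000e-03  1.0000e-03 -3.1381e+01] tilt deg 0.11294294428681793
xc from + edge 0.46615619779210604 from - edge -0.3378713936735629
```

View pics/w11.png

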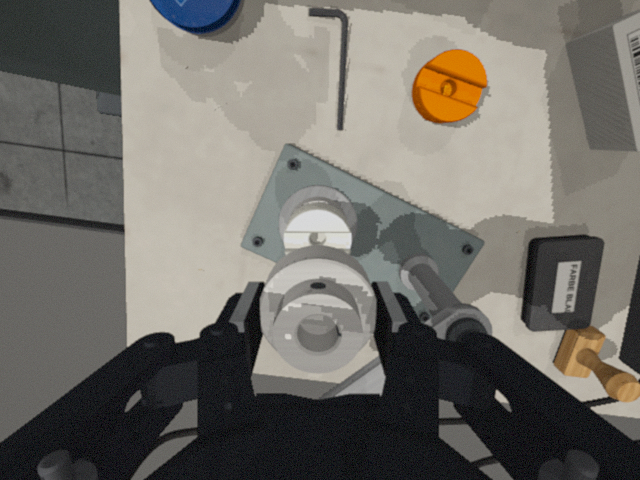

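Request:
{"api": "step_arm", "payload": {"travel": [[0,0,-0.03],[0,0,-0.06],[0,0,-0.072],[0,0,-0.075],[0,0,-0.077],[0,0,-0.079],[0,0,-0.079]], "rot": [[0,0,0],[0,0,0],[0,0,0],[0,0,0],[0,0,0],[0,0,0],[0,0,0]]}}

```text
clock: 16.65
ee_pos: [525.0, -228.4, 76.8]
tcp_rot: [[-0.137, 0.991, 0.001], [0.991, 0.137, -0.0], [-0.0, 0.001, -1.0]]
wrist_force: [0.2, -0.4, -0.9]
gripper_width: 47.8
```

Request:
{"api": "step_arm", "payload": {"travel": [[0,0,-0.001],[0,0,-0.002],[0,0,-0.003],[0,0,-0.004],[0,0,-0.005],[0,0,-0.0055],[0,0,-0.0055]], "rot": [[0,0,0],[0,0,0],[0,0,0],[0,0,0],[0,0,0],[0,0,0],[0,0,0]]}}

```text
clock: 17.35
ee_pos: [524.4, -228.2, 70.5]
tcp_rot: [[-0.137, 0.991, -0.0], [0.991, 0.137, 0.0], [0.0, -0.0, -1.0]]
wrist_force: [-1.0, 0.4, -0.3]
gripper_width: 47.9
```

Request:
{"api": "step_arm", "payload": {"travel": [[0,0,-0.0005],[0,0,-0.001],[0,0,-0.0015],[0,0,-0.0015]], "rot": [[0,0,0],[0,0,0],[0,0,0],[0,0,0]]}}

```text
clock: 17.75
ee_pos: [524.5, -228.2, 70.4]
tcp_rot: [[-0.137, 0.991, 0.0], [0.991, 0.137, 0.001], [0.001, 0.001, -1.0]]
wrist_force: [-4.9, 2.3, 12.6]
gripper_width: 47.8
```

Seated, with 12.6 N of contact. Releasing and rising to look.

Request:
{"api": "step_arm", "payload": {"travel": [[0,0,0.001],[0,0,0.001],[0,0,0.001],[0,0,0.001],[0,0,0.001],[0,0,0.001],[0,0,0.001],[0,0,0.03],[0,0,0.07],[0,0,0.12],[0,0,0.16],[0,0,0.17],[0,0,0.17]], "rot": [[0,0,0],[0,0,0],[0,0,0],[0,0,0],[0,0,0],[0,0,0],[0,0,0],[0,0,0],[0,0,0],[0,0,0],[0,0,0],[0,0,0],[0,0,0]], "jaw": 0}}

```text
clock: 19.05
ee_pos: [525.3, -228.4, 240.5]
tcp_rot: [[-0.138, 0.99, 0.004], [0.99, 0.138, -0.0], [-0.001, 0.003, -1.0]]
wrist_force: [0.4, 0.5, -0.3]
gripper_width: 85.4
```

```bash
python3 -c "
from trk import *
done([0,0,-.079],[0,0,0]);done([0,0,-.0055],[0,0,0]);done([0,0,-.0015],[0,0,0]);done([0,0,.17],[0,0,0])"; python3 shot.py w12; python3 - <<'E'
from h import *
W=cloud(load("w12.npz"));Z=W[...,2]
near=np.hypot(W[...,0]-524.5,W[...,1]+228.2)<40
for lo,hi in((84,91),(99,106)):
    t=near&(Z>lo)&(Z<hi);P=W[t]
    pl=np.linalg.lstsq(np.c_[P[:,:2]-[524.5,-228.2],np.ones(len(P))],P[:,2],rcond=None)[0]
    print(t.sum(),cv2.minEnclosingCircle(P[:,:2].astype(np.float32)),np.median(P[:,2]),np.degrees(pl[:2]))
t=(Z>143)&(Z<152)&(W[...,1]<-300);print("knob",t.sum(),cv2.minEnclosingCircle(W[t][:,:2].astype(np.float32)) if t.sum()>5 else "")
E
```

```text
cmd now [ 524.5 -228.2   76. ]
cmd now [ 524.5 -228.2   70.5]
cmd now [ 524.5 -228.2   69. ]
cmd now [ 524.5 -228.2  239. ]
19.05 [-0.3   0.41  0.85  1.83 -0.35  1.06  0.82] [[  -0.      -0.959   -0.282   71.315]
 [   1.      -0.      -0.       0.424]
 [   0.      -0.282    0.959 -142.511]
 [   0.       0.       0.       1.   ]] 337.67405665974206
[[ 9.9000e-01  1.3000e-01  4.0000e-02  5.1539e+02]
 [ 1.4000e-01 -9.5000e-01 -2.8000e-01 -1.5772e+02]
 [ 0.0000e+00  2.8000e-01 -9.6000e-01  3.8300e+02]
 [ 0.0000e+00  0.0000e+00  0.0000e+00  1.0000e+00]]
1298 ((524.8155517578125, -228.25669860839844), 25.122060775756836) 87.97596569645256 [ 0.09317979 -0.39782656]
960 ((524.7218017578125, -228.1765594482422), 17.04515266418457) 101.8327444173263 [-0.07228781 -0.4469769 ]
knob 409 ((562.8654174804688, -439.0088195800781), 183.13571166992188)
```

View pics/w12.png

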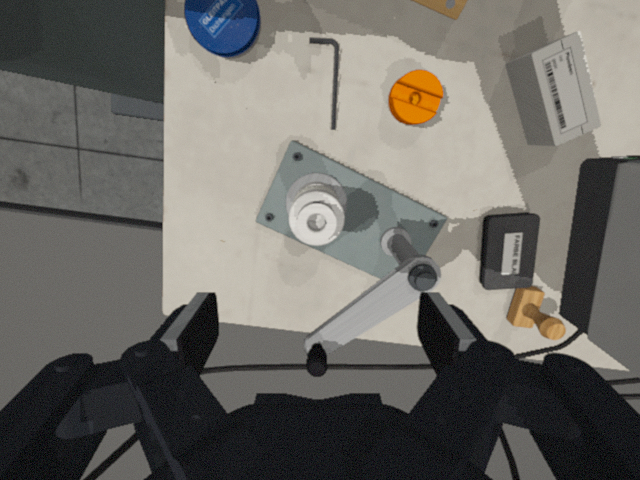

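w12: the stack is home. Flange top is at 88.0 and boss top at 101.8 (102 expected), and the rims are concentric within 0.3 mm. The keeper is unmoved, knob at (316,358). Next I go over the knob with the jaws along its path, to cage it.

```bash
python3 -c "
from trk import *
a=np.radians(-44.2);to([540.2,-340.5,205],Rzy([0,0,-1],[np.cos(a),np.sin(a),0]))"
```

```text
travel [0.0157, -0.1123, -0.034] rot [-0.0, -0.0001, -0.9093] rows pos 2.367832480983399 rot 6.065393294063301
```

Request:
{"api": "step_arm", "payload": {"travel": [[0.002,-0.018,0],[0.004,-0.036,0],[0.007,-0.054,0],[0.01,-0.073,0],[0.013,-0.092,-0.01],[0.0157,-0.1123,-0.02],[0.0157,-0.1123,-0.034],[0.0157,-0.1123,-0.034],[0.0157,-0.1123,-0.034]], "rot": [[0,0,-0.14],[0,0,-0.28],[0,0,-0.42],[0,0,-0.56],[0,0,-0.7],[0,0,-0.84],[0,0,-0.9093],[0,0,-0.9093],[0,0,-0.9093]]}}

```text
clock: 20.0
ee_pos: [539.4, -339.8, 203.2]
tcp_rot: [[0.696, 0.718, -0.003], [0.718, -0.696, 0.001], [-0.001, -0.003, -1.0]]
wrist_force: [0.0, 0.6, 0.0]
gripper_width: 85.4
```

```bash
python3 -c "
from trk import *
done([.0157,-.1123,-.034],[0,0,-.9093])"; python3 shot.py w13; python3 - <<'E'
from h import *
W=cloud(load("w13.npz"));Z=W[...,2]
near=np.hypot(W[...,0]-540,W[...,1]+340)<25
t=near&(Z>142)&(Z<153);print("knob",t.sum(),cv2.minEnclosingCircle(W[t][:,:2].astype(np.float32)),np.median(Z[t]))
t=(np.hypot(W[...,0]-620,W[...,1]+259)<16)&(Z>122)&(Z<133);print("nut",t.sum(),cv2.minEnclosingCircle(W[t][:,:2].astype(np.float32)))
E
```

```text
cmd now [ 540.2 -340.5  205. ]
20.0 [-0.17  0.65  1.    1.7  -0.6   1.12  0.24] [[  -0.      -0.959   -0.282   71.785]
 [   1.      -0.      -0.       0.54 ]
 [   0.      -0.282    0.959 -142.515]
 [   0.       0.       0.       1.   ]] 337.67405665974206
[[ 7.2000e-01 -6.7000e-01 -2.0000e-01  5.9023e+02]
 [-7.0000e-01 -6.9000e-01 -2.0000e-01 -2.8884e+02]
 [-0.0000e+00  2.8000e-01 -9.6000e-01  3.4565e+02]
 [ 0.0000e+00  0.0000e+00  0.0000e+00  1.0000e+00]]
knob 599 ((540.7938232421875, -341.2964782714844), 9.208449363708496) 146.2802487106463
nut 826 ((619.5792236328125, -259.5626525878906), 11.514543533325195)
```

View pics/w13.png

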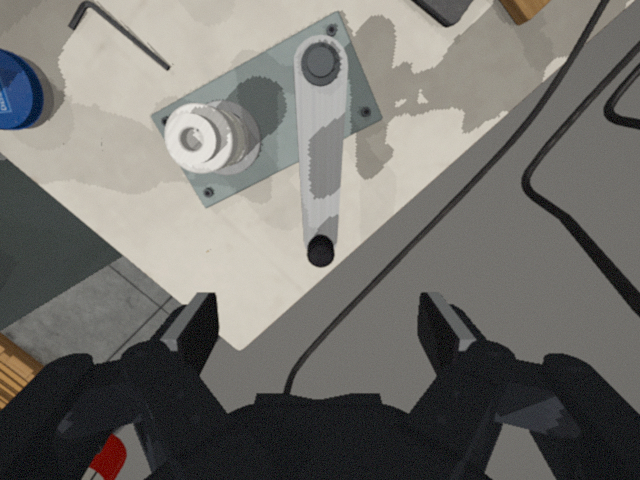

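w13 shows the knob at (320,250), on the jaws' mid line, with the arm running up to the nut at (321,62). Descending, then closing partway.

Request:
{"api": "step_arm", "payload": {"travel": [[0,0,-0.04],[0.0005,-0.0005,-0.07],[0.0005,-0.0005,-0.08],[0.0005,-0.0005,-0.08],[0.0005,-0.0005,-0.08]], "rot": [[0,0,0],[0,0,0],[0,0,0],[0,0,0],[0,0,0]]}}

```text
clock: 20.55
ee_pos: [541.3, -341.6, 126.5]
tcp_rot: [[0.697, 0.717, 0.002], [0.717, -0.697, -0.001], [0.0, 0.002, -1.0]]
wrist_force: [-0.5, 0.2, 0.8]
gripper_width: 85.2
```

Request:
{"api": "step_arm", "payload": {"travel": [[0,0,0],[0,0,0],[0,0,0],[0,0,0],[0,0,0],[0,0,0],[0,0,0],[0,0,0]], "rot": [[0,0,0],[0,0,0],[0,0,0],[0,0,0],[0,0,0],[0,0,0],[0,0,0],[0,0,0]], "jaw": 0.72}}

```text
clock: 21.35
ee_pos: [540.6, -341.0, 124.9]
tcp_rot: [[0.697, 0.717, -0.0], [0.717, -0.697, 0.0], [-0.0, -0.0, -1.0]]
wrist_force: [0.6, 0.7, 0.4]
gripper_width: 24.1
```

```bash
python3 -c "
from trk import *
done([.0005,-.0005,-.08],[0,0,0])
p,R=get();pv=np.array([619.6,-259.2]);th0=225.8
for i in range(0,17):
    th=th0-i*4
    if i==16: th=162.1
    k=pv+114*np.array([np.cos(np.radians(th)),np.sin(np.radians(th))])
    print(i,th,np.round((k-p[:2])/1000,4).tolist(),round(np.radians(th-th0),4))
"; python3 shot.py w14
```

```text
cmd now [ 540.7 -341.   125. ]
0 225.8 [-0.0005, 0.0001] 0.0
1 221.8 [-0.0061, 0.0058] -0.0698
2 217.8 [-0.0111, 0.0119] -0.1396
3 213.8 [-0.0158, 0.0184] -0.2094
4 209.8 [-0.02, 0.0251] -0.2793
5 205.8 [-0.0237, 0.0322] -0.3491
6 201.8 [-0.0269, 0.0395] -0.4189
7 197.8 [-0.0296, 0.0469] -0.4887
8 193.8 [-0.0318, 0.0546] -0.5585
9 189.8 [-0.0334, 0.0624] -0.6283
10 185.8 [-0.0345, 0.0703] -0.6981
11 181.8 [-0.035, 0.0782] -0.7679
12 177.8 [-0.035, 0.0862] -0.8378
13 173.8 [-0.0344, 0.0941] -0.9076
14 169.8 [-0.0333, 0.102] -0.9774
15 165.8 [-0.0316, 0.1098] -1.0472
16 162.1 [-0.0295, 0.1168] -1.1118
21.35 [-0.11  0.74  0.92  1.76 -0.69  1.    0.3 ] [[  -0.      -0.959   -0.282   71.786]
 [   1.      -0.      -0.       0.539]
 [   0.      -0.282    0.959 -142.513]
 [   0.       0.       0.       1.   ]] 337.67405665974206
[[ 7.2000e-01 -6.7000e-01 -2.0000e-01  5.9107e+02]
 [-7.0000e-01 -6.9000e-01 -2.0000e-01 -2.8992e+02]
 [-0.0000e+00  2.8000e-01 -9.6000e-01  2.6745e+02]
 [ 0.0000e+00  0.0000e+00  0.0000e+00  1.0000e+00]]
```

View pics/w14.png

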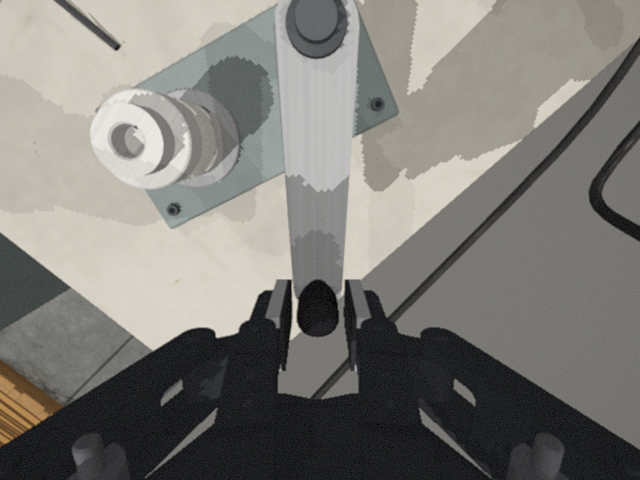

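The knob is caged at (318,307) with a 24 mm gap. Swinging along the arc, stopping just short of the end.

Request:
{"api": "step_arm", "payload": {"travel": [[-0.006,0.006,0],[-0.011,0.012,0],[-0.016,0.018,0],[-0.02,0.025,0],[-0.0237,0.032,0],[-0.027,0.0395,0],[-0.0296,0.047,0],[-0.0318,0.0546,0],[-0.0334,0.0624,0],[-0.0345,0.07,0],[-0.035,0.078,0],[-0.035,0.086,0],[-0.0344,0.094,0],[-0.0333,0.102,0],[-0.0316,0.1098,0],[-0.0316,0.1098,0]], "rot": [[0,0,-0.07],[0,0,-0.14],[0,0,-0.21],[0,0,-0.28],[0,0,-0.35],[0,0,-0.42],[0,0,-0.49],[0,0,-0.56],[0,0,-0.63],[0,0,-0.7],[0,0,-0.77],[0,0,-0.84],[0,0,-0.91],[0,0,-0.98],[0,0,-1.047],[0,0,-1.047]]}}

```text
clock: 23.0
ee_pos: [509.3, -230.4, 124.7]
tcp_rot: [[0.97, -0.244, -0.001], [-0.244, -0.97, -0.0], [-0.001, 0.0, -1.0]]
wrist_force: [0.3, -0.5, 0.3]
gripper_width: 24.1
```

Request:
{"api": "step_arm", "payload": {"travel": [[0.001,0.003,0],[0.002,0.006,0],[0.0027,0.008,0],[0.003,0.0095,0],[0.0033,0.0105,0],[0.0033,0.0105,0]], "rot": [[0,0,-0.03],[0,0,-0.065],[0,0,-0.065],[0,0,-0.065],[0,0,-0.065],[0,0,-0.065]]}}

```text
clock: 23.6
ee_pos: [512.1, -221.1, 125.0]
tcp_rot: [[0.952, -0.307, -0.0], [-0.307, -0.952, -0.0], [-0.0, 0.001, -1.0]]
wrist_force: [-2.1, -1.6, -1.0]
gripper_width: 24.0
```

Request:
{"api": "step_arm", "payload": {"travel": [[0.0002,0.0007,0],[0.0004,0.0014,0],[0.0006,0.002,0],[0.0006,0.002,0]], "rot": [[0,0,0],[0,0,0],[0,0,0],[0,0,0]]}}

```text
clock: 24.0
ee_pos: [512.2, -220.9, 125.1]
tcp_rot: [[0.951, -0.309, -0.0], [-0.309, -0.951, -0.004], [0.001, 0.004, -1.0]]
wrist_force: [-2.7, -6.4, -2.7]
gripper_width: 24.0
```

```bash
python3 -c "
from trk import *
done([-.0316,.1098,0],[0,0,-1.047]);done([.0033,.0105,0],[0,0,-.065]);done([.0006,.002,0],[0,0,0])"; python3 shot.py w15|head -1; python3 - <<'E'
from h import *
W=cloud(load("w15.npz"));Z=W[...,2]
near=np.hypot(W[...,0]-511,W[...,1]+223)<14
t=near&(Z>146)&(Z<153);c=cv2.minEnclosingCircle(W[t][:,:2].astype(np.float32));print("knob",t.sum(),c)
v=np.array(c[0])-[619.6,-259.2];print(np.hypot(*v),np.degrees(np.arctan2(v[1],v[0])))
E
```

```text
cmd now [ 509.1 -231.2  125. ]
cmd now [ 512.4 -220.7  125. ]
cmd now [ 513.  -218.7  125. ]
24.0 [-0.5   0.8   1.22  1.97 -0.88  1.05 -0.75] [[-0.00000e+00 -9.59000e-01 -2.82000e-01  7.22030e+01]
knob 901 ((509.9435119628906, -227.0279998779297), 11.336321830749512)
114.27853236932651 163.64889521097373
```

View pics/w15.png

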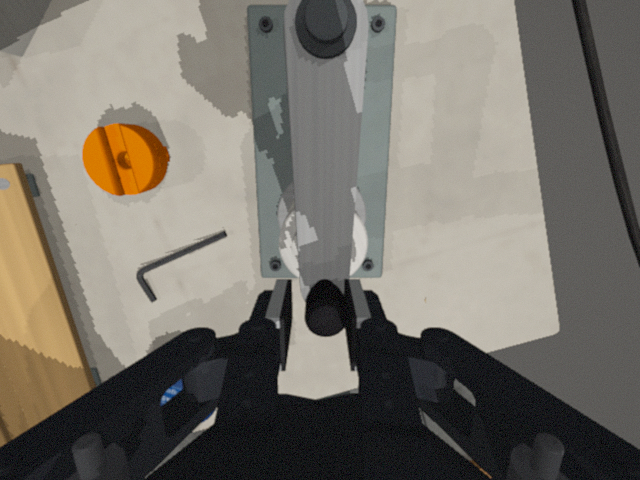

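The TCP stopped at the predicted place with force rising to 7 N, so the arm is on its stop. I'll relieve the force, open, rise and check.

Request:
{"api": "step_arm", "payload": {"travel": [[-0.0015,-0.005,0],[-0.0015,-0.005,0],[-0.0015,-0.005,0],[-0.0015,-0.005,0],[-0.0015,-0.005,0],[-0.0015,-0.005,0]], "rot": [[0,0,0],[0,0,0],[0,0,0],[0,0,0],[0,0,0],[0,0,0]], "jaw": 0.4}}

```text
clock: 24.65
ee_pos: [511.6, -223.4, 125.0]
tcp_rot: [[0.952, -0.307, 0.0], [-0.307, -0.952, 0.0], [-0.0, -0.0, -1.0]]
wrist_force: [0.4, -0.3, 0.2]
gripper_width: 51.1
```

Request:
{"api": "step_arm", "payload": {"travel": [[0,0,0.03],[0,0,0.07],[-0.02,0,0.11],[-0.04,0,0.14],[-0.04,0,0.14],[-0.04,0,0.14]], "rot": [[0,0,0],[0,0,0],[0,0,0],[0,0,0],[0,0,0],[0,0,0]]}}

```text
clock: 25.25
ee_pos: [471.9, -223.2, 265.1]
tcp_rot: [[0.952, -0.307, 0.002], [-0.307, -0.952, 0.001], [0.001, -0.002, -1.0]]
wrist_force: [0.5, 0.9, -0.6]
gripper_width: 51.2
```

```bash
python3 shot.py w16|head -1; python3 - <<'E'
from h import *
W=cloud(load("w16.npz"));Z=W[...,2]
near=np.hypot(W[...,0]-511,W[...,1]+223)<20
t=near&(Z>144)&(Z<153);c=cv2.minEnclosingCircle(W[t][:,:2].astype(np.float32));print("knob",t.sum(),c)
v=np.array(c[0])-[619.6,-259.2];print(np.hypot(*v),np.degrees(np.arctan2(v[1],v[0])))
from workcell import capture
d=capture("scene");cv2.imwrite("pics/s2.png",cv2.resize(d["image"][110:330,260:480,::-1],None,fx=2.7,fy=2.7,interpolation=cv2.INTER_CUBIC))
E
```

```text
25.25 [-0.68  0.6   1.49  1.93 -0.65  1.23 -0.84] [[-0.00000e+00 -9.59000e-01 -2.82000e-01  7.22030e+01]
knob 379 ((511.66900634765625, -224.11326599121094), 8.830806732177734)
113.49087317571306 161.991439899557
```

View pics/w16.png

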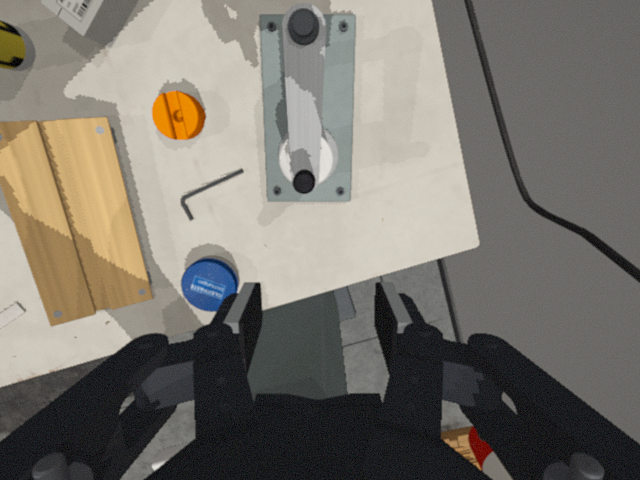

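View pics/s2.png

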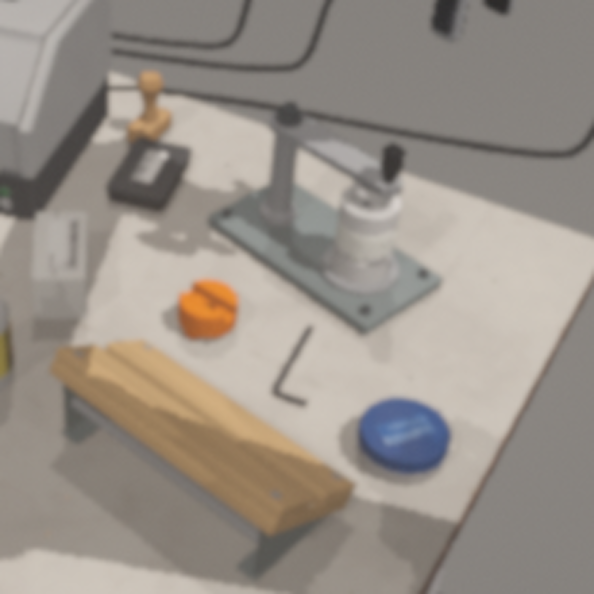

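w16 shows the keeper lying over the stack, knob at (303,181), in line with the plate (162.0°, stop expected at 162.1°). s2 shows the stack whole under the arm and the rack empty. The gripper is clear.

```bash
python3 -c "
from workcell import workorder
print(workorder.hand_in())"
```

```text
the job is handed in; nothing more can be done
None
```

The coupling is built and locked, and I handed the job in after about 25 s of robot time; the hand-in gave no verdict. The white disc is on the lower hub and the upper hub is on the disc. I then released both and swung the keeper arm to its stop.

What the last checks showed:
- **Disc:** its top was at 67.8 mm (68 expected). Its slot was along the lower hub's x to within 0.5° and its centre within 0.2 mm of the hub axis.
- **Upper hub:** the boss top was at 101.8 mm (102 expected) and the rims were in line within about 0.3 mm. Both were measured before the keeper was swung, and the keeper then passed over the stack freely.
- **Keeper:** the arm stopped moving with about 7 N on the knob. With the gripper clear, it measured within 0.2° of its stop.
- **Forces and gripper:** the highest wrist force reading was about 14 N. At hand-in the gripper was about 14 cm above the knob and touching nothing.

One reading disagreed. With the fingers still round the knob, the keeper angle came out 1.5° off, because the fingers were mixed into that measurement; the clear view afterwards agreed with the stop.

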